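# Recharge the dry-air hand pump

## Robot

A 6-joint arm with a two-finger parallel gripper is mounted at the origin on the work surface. World frame = base frame: x ahead of the robot, y to its left, z up, the work surface at z = 0. Lengths are in m, angles in rad, forces in N, time in s.
With the tool pointing down it reaches from about 0.3 to 0.775 m from the base axis. Payload 14.6 kg.
Tool frame: the origin (TCP) lies midway between the tips of the shut fingers; the grasp point (between the pads) lies 19 mm behind it (ctrl.pinch_z is the distance from the TCP to the grasp point, in m); z points along the fingers, y is the line along which they close (so a half turn about z gives the same grasp; the last joint's range is limited). The gripper opens to 94 mm and grips with 3 to 60 N. Pads are 16 mm wide; open, the fingers measure 119 mm over their backs; the gripper's body (75 mm by 177 mm) begins 78 mm behind the grasp point.
Start: joints at [-1.191, 0.3, 1.521, -0, 1.321, -0.067], TCP at [0.238, -0.496, 0.205] pointing down, gripper open.
Joint ranges: [-3.03, 3.03], [-0.79, 2.21], [0.23, 2.52], [-1.04, 4.18], [0, 3.07], [-2.55, 2.55]. Speed limits (rad/s): [2.22, 2.22, 2.57, 3.14, 3.14, 3.14].

## Interface

Orientations are given as [roll, pitch, yaw] about the fixed x, y, z axes, in that order (R = Rz(yaw) Ry(pitch) Rx(roll)).
In Python, from station import ctrl gives the robot as it stands.
- The arm moves only by the tool jog_arm, never from a script. Its argument "motion" is a list of rows, each a list of 7 numbers: the shift along the tool's x, y, z in m, then the turn, a rotation vector about the tool's x, y, z in rad, then the opening, from -1 (shut) to 1 (fully open). In form: [[tx, ty, tz, rx, ry, rz, gripper], ...]. A call has 1 to 5 rows; each row shifts and turns the commanded pose from where the row before left it, along the tool's axes as they then stand; what a row does not reach is not made up. A row lasts 1/10 s, in which the tool goes at most 50 mm and 8.59 degrees, less where a joint would pass 70% of its speed; a pose out of reach is approached as far as the arm can. A call is refused whole if a number of a shift passes 0.05 or a number of a turn 0.15, either way. A call with a gripper value outside its range is refused whole. The fingers move at their own pace and stop on an object; "squeeze" is the grip in N (left out, the last holds). Time passes only in rows, so rows that do not move let the fingers close. It gives the time, the measured TCP pose, the force, the opening and the grip force at its end, in the units of the state.
- ctrl.get_obs(): the state, without advancing time (a new reading comes with each control period).
- ctrl.camera(name): name is "side" or "top"; returns the picture (384x512x3 uint8, red, green, blue); there is no depth.
- ctrl.camera_model(name): a dict with "intrinsics" (3x3 intrinsics, pixels), "k1" (the pictures are not rectified: a ray, as slopes to the right and down, at radius r is drawn at 1 + k1 r^2 times it, then the intrinsics apply), "rvec" (rotation vector, rad) and "tvec" (3), from world to camera coordinates, as OpenCV has them. Camera axes: x right, y down, z forward; pixel columns grow to the right and rows downward; lengths in m; the calibration is good to about 2 mm. A picture is of the moment at which its call begins. camera_model takes no time and is no camera call.
- ctrl.hand_in(): hands the job in; it is judged then, once.
The state is a dict: "time_s": time; "qpos": joint angles; "joint_vel": joint speeds; "tau": joint torques, N m; "ee_pos": TCP position; "eef_rot": TCP orientation; "force": force on the tool from outside, world axes, zero at the start; "moment": the same for the moment, N m; "grip_width": finger opening in m; "grip_force": force on a finger pad.
Only numpy, scipy, OpenCV 4.12 (cv2) and the standard library are available. Lean on these libraries where they do the work, as an engineer would, in place of code of your own. Each camera call takes 0.05 s, during which the arm holds its last target. There are 200 camera calls.

## Task

Recharge the dry-air pump: pour all eight desiccant canisters from the parts scoop into the pump unit's open chamber and stand the empty scoop upright on the bench again. Then push the chamber's lid fully shut, and only after that press the pump's slanted plunger right down to its stop, hold it there for a moment and let it spring back. Leave the jar, the screwdriver and the roll of tape where they are.

Things in the scene. Friction and masses are not known exactly. Their poses are not given: they have to be found in the camera images.
- unit: Dry-air pump unit, fixed. Origin on the bench under it; x to its back (away from the robot), y to its left, z up. Base plate x -70 to 100, y +-180, 15 mm thick. Left (centre x 0, y 90): open white box, the chamber, with a hinged flat lid. Right: white finned pump housing (x -20 to 100, y -155 to -25, top z 75) with a steel barrel leaning to the front and the plunger in it.
- basket (a point): Middle of the front edge, underside, of the empty wire basket fixed over the pump housing, 226 mm above the bench. In the unit frame it spans x 10 to 150, y -165 to -25 and z 226 to 264 mm, on two flat posts at x 94. It is in the way of a gripper that comes straight down on the plunger; a tool tilted along the plunger's axis clears it.
- chamber_in (a point): Centre of the chamber's inner floor, 19 mm above the bench. Its x axis points to the lid's hinge (the unit's +y), z up. Inside the chamber is 122 mm along x, 102 mm along y and 66 mm deep, walls 4 mm; its rim is 85 mm above the bench. Starts empty.
- lid (a joint): Opening angle of the chamber's lid in rad: 0 shut flat on the rim, 1.57 standing upright, stop at 2.1. Starts at 1.7 to 1.95. Stiff hinge (about 0.12 N m): it stays where it is left and must be pushed all the way down.
- lid_hinge (a point): Middle of the lid's hinge line, on the chamber's left rim (unit frame x 0, y 155, z 85.5 mm); the line runs along the unit's x. The lid is a plain aluminium plate, 130 mm from hinge to free edge, 110 mm wide, 6 mm thick, no handle; shut, its underside is at hinge height. Open, its outer face looks to the unit's left (+y) and it shuts towards -y.
- lid_edge (a point): Middle of the lid's free edge, on its outer face (the top when shut).
- plunger (a joint): How far the plunger is pressed in, m: 0 up, 0.025 at its stop. Spring: about 3 N to start it, about 9.5 N at the stop; it springs back when released.
- plunger_top (a point): Centre of the top face of the plunger's head, a flat black disc 38 mm across, 8 mm thick, on a 14 mm steel rod. Up, it is in the unit frame at x -19, y -90, z 134 mm. The point's z is the plunger axis, leaning 30 degrees from vertical to the unit's front (-x): it is pressed along minus z, down and towards the back.
- cup_center (a point): Centre, half-way up, of the parts scoop: open grey cup, loose, ~90 g. 50 mm wide along y (flat parallel sides, gripped across), 50 mm high, x from -66 to 33. Floor (3 mm) from x -18 to 33, then an inner ramp rises at 38 degrees to the pouring lip at x -66, 41 mm above the underside: it pours over its -x end. Left or right of the unit, -x end towards the robot (yaw within 0.5); holds the canisters.
- jar: Bystander, leave alone: closed jar 60 mm across, 85 mm high, on the other side of the unit than the cup; origin at the centre of its underside.
- driver: Bystander, leave alone: screwdriver lying crosswise on the bench left of the unit, about 170 mm long, under 35 mm high.
- tape: Bystander, leave alone: roll of black tape lying flat, 90 mm across, 19 mm high, right of the unit; origin at the centre of its underside.
- can0_center (a point): Centre of one of eight equal desiccant canisters: white plastic cylinder 13 mm in diameter, 15 mm high, 11 g, loose; starts standing in the cup.
- can1_center (a point): Centre of one of eight equal desiccant canisters: white plastic cylinder 13 mm in diameter, 15 mm high, 11 g, loose; starts standing in the cup.
- can2_center (a point): Centre of one of eight equal desiccant canisters: white plastic cylinder 13 mm in diameter, 15 mm high, 11 g, loose; starts standing in the cup.
- can3_center (a point): Centre of one of eight equal desiccant canisters: white plastic cylinder 13 mm in diameter, 15 mm high, 11 g, loose; starts standing in the cup.
- can4_center (a point): Centre of one of eight equal desiccant canisters: white plastic cylinder 13 mm in diameter, 15 mm high, 11 g, loose; starts standing in the cup.
- can5_center (a point): Centre of one of eight equal desiccant canisters: white plastic cylinder 13 mm in diameter, 15 mm high, 11 g, loose; starts standing in the cup.
- can6_center (a point): Centre of one of eight equal desiccant canisters: white plastic cylinder 13 mm in diameter, 15 mm high, 11 g, loose; starts standing in the cup.
- can7_center (a point): Centre of one of eight equal desiccant canisters: white plastic cylinder 13 mm in diameter, 15 mm high, 11 g, loose; starts standing in the cup.
Things that resemble listed ones, but are neither listed nor needed, are in the scene too. What is shaped like the part that bears cup_center but green is not meant.

How it is judged:
On the way, in this order (a step that is already met when the one before it is completed fails the run):
1. all eight canisters are in the chamber (x of can0_center in the frame of chamber_in between -0.062 and 0.062 m and y of can0_center in the frame of chamber_in between -0.052 and 0.052 m and z of can0_center in the frame of chamber_in between -0.005 and 0.06 m and x of can1_center in the frame of chamber_in between -0.062 and 0.062 m and y of can1_center in the frame of chamber_in between -0.052 and 0.052 m and z of can1_center in the frame of chamber_in between -0.005 and 0.06 m and x of can2_center in the frame of chamber_in between -0.062 and 0.062 m and y of can2_center in the frame of chamber_in between -0.052 and 0.052 m and z of can2_center in the frame of chamber_in between -0.005 and 0.06 m and x of can3_center in the frame of chamber_in between -0.062 and 0.062 m and y of can3_center in the frame of chamber_in between -0.052 and 0.052 m and z of can3_center in the frame of chamber_in between -0.005 and 0.06 m and x of can4_center in the frame of chamber_in between -0.062 and 0.062 m and y of can4_center in the frame of chamber_in between -0.052 and 0.052 m and z of can4_center in the frame of chamber_in between -0.005 and 0.06 m and x of can5_center in the frame of chamber_in between -0.062 and 0.062 m and y of can5_center in the frame of chamber_in between -0.052 and 0.052 m and z of can5_center in the frame of chamber_in between -0.005 and 0.06 m and x of can6_center in the frame of chamber_in between -0.062 and 0.062 m and y of can6_center in the frame of chamber_in between -0.052 and 0.052 m and z of can6_center in the frame of chamber_in between -0.005 and 0.06 m and x of can7_center in the frame of chamber_in between -0.062 and 0.062 m and y of can7_center in the frame of chamber_in between -0.052 and 0.052 m and z of can7_center in the frame of chamber_in between -0.005 and 0.06 m), for 0.2 s.
2. the empty scoop stands upright on the bench, let go (height (world z) of cup_center between 0.018 and 0.031 m and angle between cup_center's own z axis and vertical below 0.1 rad and contact force between the fingers and cup below 0.1 N), for 0.2 s.
3. the lid is shut (within 0.04 rad) (value of joint lid below 0.04 rad), for 0.2 s.
4. the plunger is at its stop (pressed in at least 22.5 of 25 mm) (value of joint plunger above 0.0225 m and value of joint lid below 0.04 rad), for 0.3 s.
At the end, for the whole second after the job is handed in: All eight canisters lie in the chamber, the scoop stands upright (within 0.1 rad) on the bench and at rest, the lid is shut (within 0.04 rad), and the plunger is back up (within 4 mm) (all of step 1 and all of step 2 and linear speed of cup below 0.02 m/s and value of joint lid below 0.04 rad and value of joint plunger below 0.004 m); the robot touches nothing.
It fails at once if the plunger is pressed (12 mm or more) while the lid is open (value of joint plunger above 0.012 m and value of joint lid above 0.15 rad).
It fails at once if the jar, the screwdriver or the tape is moved by more than 30 mm (distance of any of jar, driver, tape from where it was at the start of the episode above 0.03 m).
It also fails if it takes over 72 s, if anything falls off the work surface, if the arm or the gripper's body presses on something with over 40 N, if the wrist force passes 120 N, or if a joint passes its speed limit or range.

## Working session

There is one attempt and no reset: what is moved stays moved. The work goes in short steps, Python scripts to look and compute and a tool call to move; the robot and the scene stay as the last step left them, time stands still between calls to the robot, and variables do not carry over. Pictures are saved under pics/ and viewed, at most 10 in all, crops included, and the job is handed in when it is done.

Besides the shell and the picture viewer there is one more tool, called after "Request:" as a command line: name --pt "numbers of a row" for each row, then --argument value for the rest. jog_arm: Moves the arm, as the interface text tells. Its arguments: {"type":"object","properties":{"motion":{"type":"array"},"squeeze":{"type":"number"}},"required":["motion"]}

```bash
ls; mkdir -p pics
python3 - <<'E'
from station import ctrl
import cv2,numpy as np
for n in("top","side"):
    im=ctrl.camera(n); cv2.imwrite(f"pics/{n}0.png",im[:,:,::-1]); m=ctrl.camera_model(n)
    print(n,m)
    cv2.imwrite(f"pics/{n}0b.png",cv2.resize(im[:,:,::-1],(768,576),interpolation=cv2.INTER_CUBIC))
print(ctrl.get_obs(),ctrl.pinch_z)
E
```

```text
pics
top {'intrinsics': array([[464.82488579,   0.        , 251.27120315],
       [  0.        , 464.82488579, 184.22113927],
       [  0.        ,   0.        ,   1.        ]]), 'k1': 0.055628732734617194, 'rvec': array([ 2.1597721 , -2.0601753 ,  0.20149192]), 'tvec': array([-0.07868955,  0.51948739,  1.34463056])}
side {'intrinsics': array([[359.94431762,   0.        , 255.29962885],
       [  0.        , 359.94431762, 194.21971299],
       [  0.        ,   0.        ,   1.        ]]), 'k1': -0.0780906528598423, 'rvec': array([ 0.81514988, -2.48588807,  1.1637795 ]), 'tvec': array([0.34180766, 0.32448962, 0.83728247])}
{'time_s': 0.1, 'qpos': array([-1.19059310e+00,  3.00394619e-01,  1.52151143e+00,  1.07168975e-05,
        1.32070120e+00, -6.65836090e-02]), 'joint_vel': array([ 1.06849187e-03, -1.56546085e-03, -1.76513691e-03, -1.35793130e-03,
        1.85753689e-03, -5.40978025e-05]), 'tau': array([ 1.43146904e-04, -5.32646692e+01, -3.53282082e+01,  7.09360954e-02,
        2.35112978e-02, -4.26001020e-05]), 'ee_pos': array([ 0.23755995, -0.49579156,  0.20495775]), 'eef_rot': array([-3.14058100e+00, -7.78634141e-05,  4.46784140e-01]), 'force': array([-0.11001842, -0.2219835 , -0.73889153]), 'moment': array([-0.03306292, -0.03204898,  0.03442737]), 'grip_force': 0.0, 'grip_width': 0.09381231562324271} 0.0188
```

View pics/top0b.png

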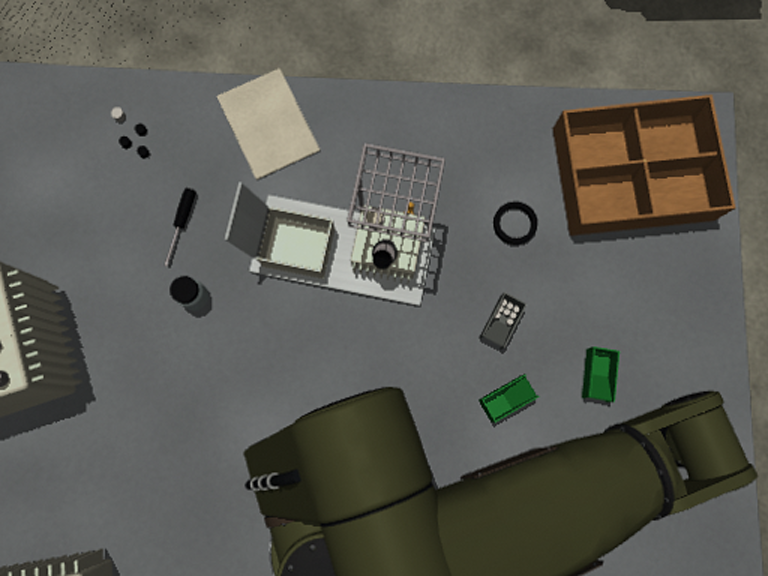

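View pics/side0b.png

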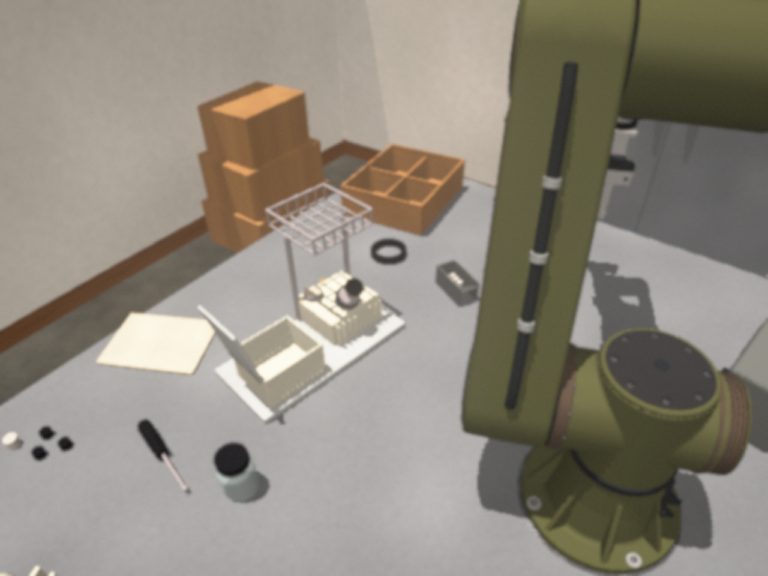

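In the top picture (768-wide) there are three scoops: a grey one with white canisters at (503,322), and green ones at (508,400) and (600,375). The grey, filled one fits the description. The unit is at about (340,255), jar (185,290), driver (180,225), tape (515,223). I'll confirm in one enlarged crop.

Run:
```python
import cv2
im=cv2.imread("pics/top0.png")
a=cv2.resize(im[85:250,140:370],None,fx=3.4,fy=3.4,interpolation=cv2.INTER_CUBIC)
cv2.imwrite("pics/crop0.png",a); print(a.shape)
```

```text
(561, 782, 3)
```

View pics/crop0.png

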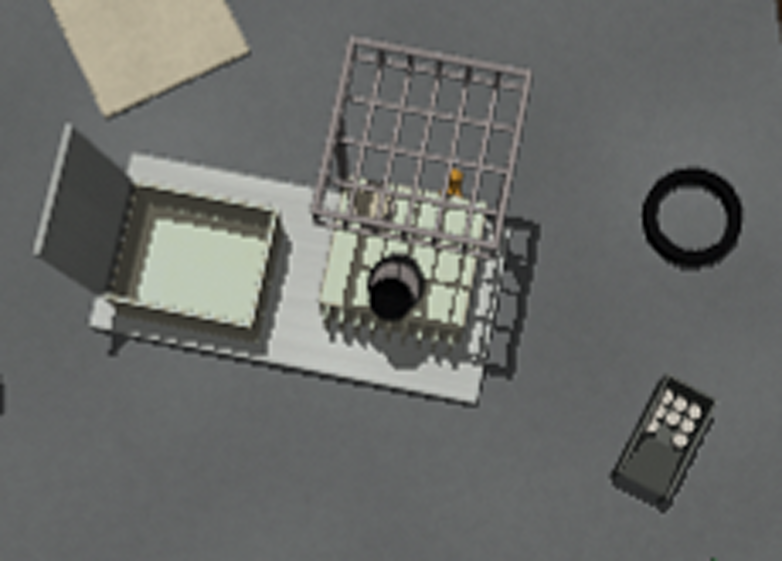

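The crop shows the grey scoop holding white canisters (lip end at (613,473)–(665,508), back end at (669,377)–(714,402)). Plate corners are (132,153), (90,325), (478,403), and the plunger head is at (390,297).

```bash
cat > h.py <<'E'
import numpy as np,cv2
from scipy.optimize import least_squares
from scipy.spatial.transform import Rotation as R
from station import ctrl
def proj(n,P):
    m=ctrl.camera_model(n); P=np.atleast_2d(P)
    return cv2.projectPoints(np.float64(P),m['rvec'],m['tvec'],m['intrinsics'],np.array([m['k1'],0,0,0,0.]))[0][:,0]
def T(p,P):  # planar pose x,y,yaw
    P=np.atleast_2d(P); c,s=np.cos(p[2]),np.sin(p[2])
    return np.c_[p[0]+c*P[:,0]-s*P[:,1],p[1]+s*P[:,0]+c*P[:,1],P[:,2]]
def fit(n,P,px,p0):
    r=least_squares(lambda p:(proj(n,T(p,P))-px).ravel(),p0); return r.x,r.fun.reshape(-1,2).round(1)
def un(c): return (np.array(c)+.5)/3.4-.5+[140,85]
E
python3 - <<'E'
from h import *
U=[[.1,.18,.015],[-.07,.18,.015],[-.07,-.18,.015],[-.019,-.09,.134]]
print(fit("top",U,un([[132,153],[90,325],[478,403],[390,297]]),[.6,0,0]))
u,_=fit("top",U,un([[132,153],[90,325],[478,403],[390,297]]),[.6,0,0])
C=[[.033,.025,.05],[.033,-.025,.05],[-.066,.025,.041],[-.066,-.025,.041]]
c,res=fit("top",C,un([[669,377],[714,402],[613,473],[665,505]]),[.5,-.3,0]);print(c,res)
names=dict(chamber=[0,.09,.019],hinge=[0,.155,.0855],plunger=[-.019,-.09,.134],basket=[.01,-.095,.226])
for k,v in names.items(): print(k,T(u,v))
# check side
s=1.5
for k,v in names.items(): print(k,proj("side",T(u,v))*s)
print(proj("side",T(c,C))*s)
# lid angle: free-edge pixels
E_=un([[70,124],[38,254]])
f=lambda a:(proj("top",T(u,[[.055,.155+.13*np.cos(np.pi-a[0]),.0855+.13*np.sin(a[0])],[-.055,.155+.13*np.cos(np.pi-a[0]),.0855+.13*np.sin(a[0])]]))-E_).ravel()
r=least_squares(f,[1.8]);print("lid",r.x,r.fun)
E
```

```text
(array([ 0.57209072,  0.02247432, -0.14862223]), array([[-0.3, -0.7],
       [-0.3,  0.3],
       [ 0.1, -0.3],
       [ 0.4,  0.6]]))
[ 0.46082213 -0.31511476 -0.46198909] [[-0.8 -0.4]
 [ 1.1  0.3]
 [-0.   0.6]
 [-0.3 -0.6]]
chamber [[0.58541753 0.11148217 0.019     ]]
hinge [[0.59504245 0.17576561 0.0855    ]]
plunger [[ 0.53997337 -0.06372008  0.134     ]]
basket [[ 0.56791329 -0.07295916  0.226     ]]
chamber [[281.24726834 369.16280719]]
hinge [[246.80439694 363.15449856]]
plunger [[354.42219334 284.5037225 ]]
basket [[343.64290316 237.92761753]]
[[436.61266515 264.91556433]
 [455.14306206 258.87863484]
 [460.23819701 292.57953056]
 [479.36259162 285.80716194]]
lid [1.82156174] [ 0.05956377 -0.0635676  -0.06198578  0.07380303]
```

Request:
jog_arm --pt "0.046 -0.012 0 0 0 0 1" --pt "0.046 -0.012 0 0 0 0 1" --pt "0.046 -0.012 0 0 0 0 1" --pt "0.046 -0.012 0 0 0 0 1" --pt "0.046 -0.012 0 0 0 0 1" --squeeze 25

```text
time_s: 0.6
ee_pos: [0.4203, -0.341, 0.2053]
eef_rot: [-3.141, 0.0, 0.447]
force: [0.3, -0.5, 0.7]
grip_width: 0.0944
grip_force: 0.0
```

```bash
cat > log.py <<'E'
import numpy as np,os
from station import ctrl
o=ctrl.get_obs(); r=np.r_[o['qpos'],o['ee_pos'],o['eef_rot']]
L=np.load('log.npy') if os.path.exists('log.npy') else np.array([[-1.1905931,.300394619,1.52151143,1.07e-5,1.3207012,-.066583609,.23755995,-.49579156,.20495775,-3.140581,-7.8e-5,.44678414]])
np.save('log.npy',np.vstack([L,r])); print(o['time_s'],r.round(3))
E
python3 log.py
```

```text
0.6 [-0.749  0.281  1.546  0.     1.315  0.375  0.42  -0.341  0.205 -3.141
  0.     0.447]
```

Request:
jog_arm --pt "0.023 -0.006 0 0.15 0 0 1" --pt "0.023 -0.006 0 0.15 0 0 1" --pt "0 0 0 0.15 0 0 1" --pt "0 0 0 0 0 0.15 1"

```text
time_s: 1.0
ee_pos: [0.4554, -0.3121, 0.2029]
eef_rot: [-2.685, 0.069, 0.312]
force: [-0.5, 0.2, -0.8]
grip_width: 0.0939
grip_force: 0.0
```

```bash
python3 log.py
```

```text
1.0 [-0.747  0.571  1.209  0.167  1.792  0.529  0.455 -0.312  0.203 -2.685
  0.069  0.312]
```

Request:
jog_arm --pt "0 0 0 0 0.15 0 1" --pt "0 0 0 0 0.15 0 1" --pt "0 0 0 0 0.15 0.15 1"

```text
time_s: 1.3
ee_pos: [0.4552, -0.3123, 0.2062]
eef_rot: [-2.652, -0.256, 0.03]
force: [0.3, 0.3, 0.4]
grip_width: 0.0939
grip_force: 0.0
```

```bash
python3 log.py
```

```text
1.3 [-0.898  0.431  1.435  0.479  1.554  0.502  0.455 -0.312  0.206 -2.652
 -0.256  0.03 ]
```

```bash
cat > kin.py <<'E'
import numpy as np,os
from scipy.spatial.transform import Rotation as R
from scipy.optimize import least_squares
def Rot(a,t): return R.from_euler(a,t).as_matrix()
def fk(k,q,s4=1,s6=1):
    a1,h,L1,e,L2,y4,y5,d6,c6=k
    M=Rot('z',q[0]);p=M@[a1,0,h]
    M=M@Rot('y',q[1]);p=p+M@[0,0,L1]
    M=M@Rot('y',q[2]);p=p+M@[e,0,0]
    M=M@Rot('z',s4*q[3]);p=p+M@[0,y4,L2]
    M=M@Rot('y',q[4]);p=p+M@[0,y5,0]
    M=M@Rot('z',s6*q[5]+c6);p=p+M@[0,0,d6]
    return p,M
K0=[0,.3,.45,.0,.45,.04,.0,.2,np.pi/2]
def err(k,L,s4,s6):
    o=[]
    for r in L:
        p,M=fk(k,r[:6],s4,s6); o+=list((p-r[6:9])*10)+list(R.from_matrix(M.T@R.from_euler('xyz',r[9:]).as_matrix()).as_rotvec())
    return np.array(o)
if __name__=="__main__":
    L=np.load('log.npy');best=None
    for s4 in(1,-1):
        for s6 in(1,-1):
            for c in(np.pi/2,-np.pi/2,0,np.pi):
                f=least_squares(lambda k:np.r_[err(k,L,s4,s6),1e-3*(k-K0)],K0[:8]+[c])
                if best is None or f.cost<best[0]: best=(f.cost,s4,s6,f.x)
    print(best); print(np.abs(err(best[3],L,*best[1:3])).max())
    np.save('kin.npy',np.r_[best[3],best[1:3]])
E
python3 kin.py
```

```text
(np.float64(0.00612737453015783), 1, 1, array([-0.15041859,  0.22048258,  0.45416561,  0.02502782,  0.58769456,
        0.03748139, -0.00266066,  0.28375431,  1.57079633]))
0.05181587270387478
```

Run:
```python
from kin import *
L=np.load('log.npy');k=np.load('kin.npy');np.set_printoptions(suppress=True,precision=3)
print(err(k[:9],L,k[9],k[10]).reshape(-1,6))
import itertools
for ax in itertools.product('z',['y','Y'],['y','Y'],'xyz',['y','z','x'],'xyz'):
  for s in itertools.product([1,-1],repeat=5):
    Ms=[]
    for r in L:
        M=Rot('z',r[0])
        for a,q,t in zip(ax[1:],r[1:6],s): M=M@Rot(a.lower(),q*t)
        Ms.append((R.from_euler('xyz',r[9:]).as_matrix(),M))
    # A = M C ?
    C=[M.T@A for A,M in Ms]; d=max(np.linalg.norm(c-C[0]) for c in C)
    if d<.05: print(ax,s,d,C[0].round(2).tolist())
```

```text
[[-0.023  0.01  -0.047 -0.     0.     0.   ]
 [-0.03   0.004 -0.052  0.     0.    -0.   ]
 [ 0.013 -0.014  0.048  0.    -0.    -0.   ]
 [ 0.017 -0.016  0.05   0.     0.    -0.   ]]
('z', 'y', 'y', 'z', 'y', 'z') (1, 1, 1, 1, 1) 2.165455471794035e-07 [[-0.0, -1.0, -0.0], [1.0, -0.0, 0.0], [-0.0, -0.0, 1.0]]
('z', 'y', 'Y', 'z', 'y', 'z') (1, 1, 1, 1, 1) 2.165455471794035e-07 [[-0.0, -1.0, -0.0], [1.0, -0.0, 0.0], [-0.0, -0.0, 1.0]]
('z', 'Y', 'y', 'z', 'y', 'z') (1, 1, 1, 1, 1) 2.165455471794035e-07 [[-0.0, -1.0, -0.0], [1.0, -0.0, 0.0], [-0.0, -0.0, 1.0]]
('z', 'Y', 'Y', 'z', 'y', 'z') (1, 1, 1, 1, 1) 2.165455471794035e-07 [[-0.0, -1.0, -0.0], [1.0, -0.0, 0.0], [-0.0, -0.0, 1.0]]
```

```bash
sed -i 's/a1,h,L1,e,L2,y4,y5,d6,c6=k/a1,h,L1,e,L2,y4,x5,d6,c6=k/; s/M@\[0,y5,0\]/M@[x5,0,0]/' kin.py; python3 kin.py
cat > ik.py <<'E'
from kin import *
k=np.load('kin.npy')
lo=np.array([-3.03,-.79,.23,-1.04,0,-2.55]);hi=np.array([3.03,2.21,2.52,4.18,3.07,2.55])
def F(q): return fk(k[:9],q,k[9],k[10])
def ik(p,M,q0):
    def e(q):
        a,B=F(q); return np.r_[(a-p)*5,R.from_matrix(B.T@M).as_rotvec()]
    s=least_squares(e,np.clip(q0,lo+.01,hi-.01),bounds=(lo,hi)); return s.x,np.abs(s.fun).max()
def Mcup(yaw,tilt,flip):   # tool orientation for a cup at this yaw/tilt
    c=Rot('z',yaw)@Rot('y',-tilt)
    t=np.array([[1,0,0],[0,-1,0],[0,0,-1.]]).T
    if flip: t=t@Rot('z',np.pi)
    return c@t,c
E
python3 - <<'E'
from ik import *
np.set_printoptions(suppress=True,precision=2)
gx,gz=-.005,.028   # grasp point in cup, bottom z=0
cup=np.array([.461,-.315,0]);
u=[.572,.0225,-.1486]
lipT=np.array([u[0]+np.cos(u[2])*.0-np.sin(u[2])*.08,u[1]+np.sin(u[2])*.0+np.cos(u[2])*.08,.095])
for flip in(0,1):
    M,c=Mcup(-.462,0,flip); g=cup+c@[gx,0,gz]; q0,er=ik(g+M@[0,0,.019],M,[-.6,.5,1.5,0,1.2,1.4 if not flip else -1.7]); print("grasp",flip,q0,er)
    for yaw in(-.4,-.1,.2,.5,.8,1.1):
        q=q0; out=[]
        q=q0.copy()
        for t in np.r_[0:1.81:.1]:
            w=min(1,t/.3); M,c=Mcup(-.462+(yaw+.462)*w,t,flip)
            lip=lipT*w+(1-w)*(cup+np.array([0,0,.2])); g=lip+c@(np.array([gx,0,gz])-[-.066,0,.041])
            q,er=ik(g+M@[0,0,.019],M,q)
            if abs(t-1.2)<.01 or abs(t-1.6)<.01 or abs(t-1.8)<.01: out.append((round(t,1),q.copy(),round(er,3)))
        print(flip,yaw,*out)
E
```

```text
(np.float64(0.00020468117800023967), 1, 1, array([-0.21720634,  0.28194396,  0.43601683,  0.056185  ,  0.6388768 ,
        0.03602515, -0.0323699 ,  0.27997215,  1.57079633]))
0.011746211654419803
grasp 0 [-0.67  0.52  1.59 -0.    1.04  1.37] 8.17264220642698e-11
0 -0.4 (np.float64(1.2), array([ 0.1 ,  0.26,  1.83, -0.79,  0.24,  2.55]), np.float64(0.316)) (np.float64(1.6), array([ 0.03,  0.19,  1.92, -0.89,  0.  ,  2.55]), np.float64(0.579)) (np.float64(1.8), array([ 0.03,  0.14,  1.95, -0.94,  0.  ,  2.55]), np.float64(0.748))
0 -0.1 (np.float64(1.2), array([ 0.06,  0.28,  1.86, -0.91,  0.  ,  2.55]), np.float64(0.205)) (np.float64(1.6), array([ 0.07,  0.2 ,  1.91, -0.96,  0.  ,  2.55]), np.float64(0.564)) (np.float64(1.8), array([ 0.07,  0.15,  1.94, -0.99,  0.  ,  2.55]), np.float64(0.746))
0 0.2 (np.float64(1.2), array([ 0.24,  0.31,  1.9 ,  3.28,  0.26, -1.69]), np.float64(0.0)) (np.float64(1.6), array([ 0.25,  0.38,  2.  ,  3.21,  0.85, -1.62]), np.float64(0.0)) (np.float64(1.8), array([ 0.26,  0.47,  2.01,  3.2 ,  1.14, -1.61]), np.float64(0.0))
0 0.5 (np.float64(1.2), array(
[... 1749 characters left out ...]
.6), array([ 0.22,  0.21,  1.96,  0.92,  0.  , -2.55]), np.float64(0.63)) (np.float64(1.8), array([ 0.22,  0.16,  1.99,  0.95,  0.  , -2.55]), np.float64(0.811))
1 0.8 (np.float64(1.2), array([ 0.16,  0.27,  1.86,  0.73,  0.29, -2.55]), np.float64(0.401)) (np.float64(1.6), array([ 0.25,  0.2 ,  1.97,  0.86,  0.02, -2.55]), np.float64(0.651)) (np.float64(1.8), array([ 0.25,  0.15,  2.  ,  0.92,  0.  , -2.55]), np.float64(0.81))
1 1.1 (np.float64(1.2), array([ 0.13,  0.28,  1.8 ,  0.64,  0.53, -2.55]), np.float64(0.507)) (np.float64(1.6), array([ 0.14,  0.19,  1.9 ,  0.84,  0.39, -2.55]), np.float64(0.731)) (np.float64(1.8), array([ 0.13,  0.15,  1.94,  0.95,  0.36, -2.55]), np.float64(0.841))
```

```bash
cat > mv.py <<'E'
from ik import *
from station import ctrl
def rows(p,M,n,p0=None,M0=None):
    if p0 is None:
        o=ctrl.get_obs(); p0=o['ee_pos'];M0=R.from_euler('xyz',o['eef_rot']).as_matrix()
    w=R.from_matrix(M0.T@M).as_rotvec()
    A=M0
    for i in range(n):
        d=A.T@((p-p0)/n); print(np.r_[d,w/n].round(3).tolist(), end=' ')
        A=A@R.from_rotvec(w/n).as_matrix()
    print('|n',n,'shift/row',np.linalg.norm(p-p0)/n,'turn/row',np.linalg.norm(w)/n)
E
python3 - <<'E'
from mv import *
M,c=Mcup(-.462,0,0)
p=np.array([.461,-.315,0])+c@[-.005,0,0]
rows(p+[0,0,.10],M,5)
E
```

```text
[-0.005, 0.01, 0.018, -0.108, -0.025, 0.108] [-0.004, 0.008, 0.019, -0.108, -0.025, 0.108] [-0.002, 0.006, 0.02, -0.108, -0.025, 0.108] [-0.001, 0.004, 0.021, -0.108, -0.025, 0.108] [-0.0, 0.002, 0.021, -0.108, -0.025, 0.108] |n 5 shift/row 0.02123353245757243 turn/row 0.15509088302617408
```

Request:
jog_arm --pt "-0.005 0.01 0.018 -0.1 -0.025 0.1 1" --pt "-0.004 0.008 0.019 -0.1 -0.025 0.1 1" --pt "-0.002 0.006 0.02 -0.1 -0.025 0.1 1" --pt "-0.001 0.004 0.021 -0.1 -0.025 0.1 1" --pt "0 0.002 0.021 -0.1 -0.025 0.1 1"

```text
time_s: 1.8
ee_pos: [0.458, -0.3104, 0.1003]
eef_rot: [-3.111, -0.001, -0.418]
force: [-0.4, -0.3, -0.3]
grip_width: 0.094
grip_force: 0.0
```

Request:
jog_arm --pt "0 0 0 -0.04 0 0.04 1" --pt "0 0 0 0 0 0 1"

```text
time_s: 2.0
ee_pos: [0.4584, -0.3093, 0.1002]
eef_rot: [3.136, 0.002, -0.452]
force: [0.1, -0.3, 0.5]
grip_width: 0.0941
grip_force: 0.0
```

```bash
python3 log.py
python3 - <<'E'
from mv import *
import cv2
M,c=Mcup(-.462,0,0)
p=np.array([.461,-.315,0])+c@[-.005,0,0]
rows(p+[0,0,.10],M,1)
rows(p+[0,0,.01],M,4)
im=ctrl.camera("top")[:,:,::-1]; s=ctrl.camera("side")[:,:,::-1]
a=np.hstack([cv2.resize(im[165:250,290:390],(400,340),interpolation=2),cv2.resize(s[140:225,260:360],(400,340),interpolation=2)])
cv2.imwrite("pics/grasp1.png",a)
E
```

```text
2.0 [-6.570e-01  4.150e-01  1.624e+00 -7.000e-03  1.103e+00  1.369e+00
  4.580e-01 -3.090e-01  1.000e-01  3.136e+00  2.000e-03 -4.520e-01]
[-0.0, 0.004, 0.0, 0.006, 0.002, 0.01] |n 1 shift/row 0.003955826009575762 turn/row 0.01123933418710479
[0.0, 0.001, 0.023, 0.001, 0.0, 0.002] [-0.0, 0.001, 0.023, 0.001, 0.0, 0.002] [-0.0, 0.001, 0.023, 0.001, 0.0, 0.002] [-0.0, 0.001, 0.023, 0.001, 0.0, 0.002] |n 4 shift/row 0.022559278307058353 turn/row 0.0028098335467761975
```

View pics/grasp1.png

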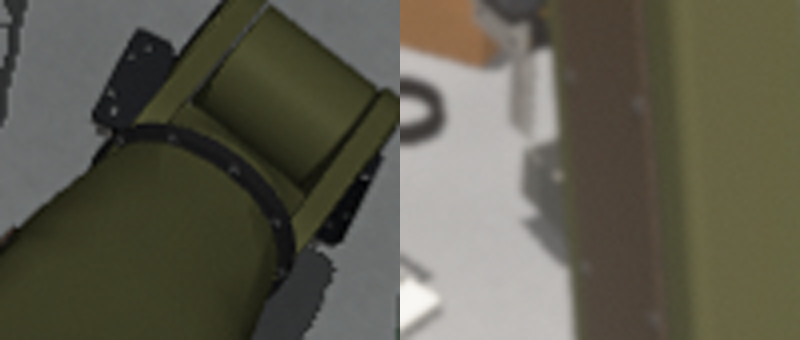

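The arm hides the scoop from the top camera. The side half shows a finger above the scoop's left rim at about (525,130) in the crop. The fit has over 15 mm of finger margin each side, so I'll descend and grip.

Request:
jog_arm --pt "0 0.004 0.022 0.005 0.002 0.01 1" --pt "0 0 0.023 0 0 0 1" --pt "0 0 0.023 0 0 0 1" --pt "0 0 0.022 0 0 0 1" --pt "0 0 0 0 0 0 0" --squeeze 20

```text
time_s: 2.6
ee_pos: [0.4549, -0.3139, 0.0086]
eef_rot: [-3.14, 0.002, -0.464]
force: [-0.2, 0.3, 0.2]
grip_width: 0.089
grip_force: 0.0
```

Request:
jog_arm --pt "0 0 0 0 0 0 -1" --pt "0 0 0 0 0 0 -1" --pt "0 0 0 0 0 0 -1" --pt "0 0 0 0 0 0 -1"

```text
time_s: 3.0
ee_pos: [0.4567, -0.3144, 0.0116]
eef_rot: [3.141, -0.003, -0.464]
force: [-0.1, 0.3, 0.6]
grip_width: 0.0574
grip_force: 0.0
```

```bash
python3 log.py; python3 kin.py
```

```text
3.0 [-6.690e-01  5.440e-01  1.672e+00  0.000e+00  9.220e-01  1.365e+00
  4.570e-01 -3.140e-01  1.200e-02  3.141e+00 -3.000e-03 -4.640e-01]
(np.float64(0.00636998990456952), 1, 1, array([-0.027826  ,  0.22651034,  0.42819972,  0.04474196,  0.44910738,
        0.03606225, -0.02620234,  0.27627322,  1.57079633]))
0.08637000077192203
```

Request:
jog_arm --pt "0 0 0 0 0 0 -1" --pt "0 0 0 0 0 0 -1" --pt "0 0 0 0 0 0 -1"

```text
time_s: 3.3
ee_pos: [0.4567, -0.3142, 0.0113]
eef_rot: [3.141, -0.002, -0.464]
force: [-1.0, 1.9, 6.8]
grip_width: 0.0497
grip_force: 20.0
```

```bash
cat > cup.py <<'E'
from mv import *
gx,gz=-.005,.029
u=[.572,.0225,-.1486]
def U(x,y,z):
    c,s=np.cos(u[2]),np.sin(u[2]); return np.array([u[0]+c*x-s*y,u[1]+s*x+c*y,z])
def tool_for_lip(lip,yaw,t):
    M,c=Mcup(yaw,t,0); g=lip+c@(np.array([gx,0,gz])-[-.066,0,.041]); return g+M@[0,0,.0188],M
E
python3 - <<'E'
from cup import *
np.set_printoptions(suppress=True,precision=2)
M,c=Mcup(-.464,0,0); p0=np.array([.456,-.3142,.0105])
# sequence: lift, front-mid with tilt .4 yaw .2, over chamber
S=[(p0,M),(p0+[-.03,.06,.15],Mcup(-.3,0.1,0)[0])]
S.append((np.array([.44,-.12,.2]),Mcup(.1,.3,0)[0]))
S.append((np.array([.44,.03,.2]),Mcup(.45,.45,0)[0]))
lip=U(.010,.100,.10)
for t in(.5,.8,1.1,1.4,1.7): S.append(tool_for_lip(lip,.5,t))
q=np.array([-.67,.54,1.67,0,.92,1.365])
for (a,A),(b,B) in zip(S,S[1:]):
    n=int(np.ceil(max(np.linalg.norm(b-a)/.045,np.linalg.norm(R.from_matrix(A.T@B).as_rotvec())/.14)))
    q2,e=ik(b,B,q); print(b.round(3),q2,round(e,3),'max dq/row',np.abs(q2-q).max()/n); q=q2
    rows(b,B,n,a,A)
E
```

```text
[ 0.43 -0.25  0.16] [-0.63  0.17  1.8   0.04  1.07  1.23] 0.0 max dq/row 0.09200474328478393
[-0.013, -0.01, -0.038, 0.002, 0.025, -0.041] [-0.012, -0.011, -0.038, 0.002, 0.025, -0.041] [-0.011, -0.011, -0.038, 0.002, 0.025, -0.041] [-0.009, -0.012, -0.038, 0.002, 0.025, -0.041] |n 4 shift/row 0.04107919181288745 turn/row 0.048006231940127486
[ 0.44 -0.12  0.2 ] [-0.43 -0.06  1.99  0.18  0.95  0.95] 0.0 max dq/row 0.06832839377950814
[-0.006, -0.033, -0.01, 0.02, 0.049, -0.098] [-0.002, -0.034, -0.01, 0.02, 0.049, -0.098] [0.002, -0.034, -0.009, 0.02, 0.049, -0.098] [0.006, -0.034, -0.008, 0.02, 0.049, -0.098] |n 4 shift/row 0.03514780398545547 turn/row 0.11165372974500705
[0.44 0.03 0.2 ] [-0.15 -0.15  2.13  0.35  0.81  0.77] 0.0 max dq/row 0.06954651562686288
[0.004, -0.037, 0.001, 0.032, 0.037, -0.081] [0.007, -0.037, 0.002, 0.032, 0.037, -0.081] [0.009, -0.036, 0.004, 0.032, 0.037, -0.081] [0.012, -0.035, 0.005, 0.032, 0.037, -0.081] |n 4 shift/row 0.0375 turn/row 0.09512155266784683
[0.66 0.15 0.1 ] [0.12 0.47 1.68 0.35 0.55 0.93] 0.0 max dq/row 0.10339124667034953
[0.03, -0.003
[... 680 characters left out ...]
.0, -0.006, -0.0, 0.1, -0.0] [0.003, 0.0, -0.006, -0.0, 0.1, -0.0] [0.003, 0.0, -0.006, -0.0, 0.1, -0.0] |n 3 shift/row 0.006807879697975885 turn/row 0.10000000000000007
[0.63 0.14 0.15] [ 0.12  0.45  2.08  2.64  0.85 -1.29] 0.0 max dq/row 0.1401722951069239
[0.002, 0.0, -0.006, -0.0, 0.1, 0.0] [0.003, 0.0, -0.006, -0.0, 0.1, 0.0] [0.003, 0.0, -0.006, -0.0, 0.1, 0.0] |n 3 shift/row 0.006807879697975881 turn/row 0.09999999999999991
[0.62 0.13 0.16] [ 0.09  0.61  2.12  2.72  1.32 -1.41] 0.0 max dq/row 0.15746876703380316
[0.002, -0.0, -0.006, 0.0, 0.1, 0.0] [0.003, -0.0, -0.006, 0.0, 0.1, 0.0] [0.003, -0.0, -0.006, 0.0, 0.1, 0.0] |n 3 shift/row 0.006807879697975888 turn/row 0.10000000000000005
```

Request:
jog_arm --pt "-0.013 -0.01 -0.038 0 0.025 -0.04 -1" --pt "-0.012 -0.011 -0.038 0 0.025 -0.04 -1" --pt "-0.011 -0.011 -0.038 0 0.025 -0.04 -1" --pt "-0.009 -0.012 -0.038 0 0.025 -0.04 -1"

```text
time_s: 3.7
ee_pos: [0.4262, -0.2525, 0.162]
eef_rot: [3.133, -0.101, -0.302]
force: [-0.0, -0.7, -1.8]
grip_width: 0.0496
grip_force: 19.9
```

Request:
jog_arm --pt "-0.006 -0.033 -0.01 0.02 0.05 -0.1 -1" --pt "-0.002 -0.034 -0.01 0.02 0.05 -0.1 -1" --pt "0.002 -0.034 -0.009 0.02 0.05 -0.1 -1" --pt "0.006 -0.034 -0.008 0.02 0.05 -0.1 -1" --pt "0 0 0 0 0 0 -1"

```text
time_s: 4.2
ee_pos: [0.4407, -0.1154, 0.1988]
eef_rot: [3.131, -0.303, 0.112]
force: [0.3, -0.0, -3.1]
grip_width: 0.0498
grip_force: 19.9
```

Request:
jog_arm --pt "0.004 -0.037 0.001 0.03 0.037 -0.08 -1" --pt "0.007 -0.037 0.002 0.03 0.037 -0.08 -1" --pt "0.009 -0.036 0.004 0.03 0.037 -0.08 -1" --pt "0.012 -0.035 0.005 0.03 0.037 -0.08 -1" --pt "0 0 0 0 0 0 -1"

```text
time_s: 4.7
ee_pos: [0.4402, 0.0339, 0.1966]
eef_rot: [3.126, -0.445, 0.456]
force: [-0.3, -0.6, -2.0]
grip_width: 0.0496
grip_force: 19.9
```

```bash
python3 log.py; python3 kin.py
python3 - <<'E'
from cup import *
np.set_printoptions(suppress=True,precision=2)
o=ctrl.get_obs();q=o['qpos'];a,A=o['ee_pos'],R.from_euler('xyz',o['eef_rot']).as_matrix()
S=[tool_for_lip(U(*l),.5,t) for l,t in (((-.03,.07,.16),.65),((-.01,.085,.10),.75),((-.005,.088,.098),.95),((-.005,.088,.096),1.15),((-.005,.088,.095),1.35),((-.005,.088,.095),1.55),((-.003,.088,.095),1.75))]
for b,B in S:
    n=int(np.ceil(max(np.linalg.norm(b-a)/.045,np.linalg.norm(R.from_matrix(A.T@B).as_rotvec())/.14)))
    q2,e=ik(b,B,q); m=np.abs(q2-q).max(); n=max(n,int(np.ceil(m/.18))); print(b.round(3),q2,round(e,3)); q=q2
    rows(b,B,n,a,A);a,A=b,B
E
```

```text
4.7 [-0.151 -0.168  2.106  0.316  0.847  0.801  0.44   0.034  0.197  3.126
 -0.445  0.456]
(np.float64(0.013584371374769288), 1, 1, array([ 8.35701423e-03,  2.17655173e-01,  4.31418245e-01,  4.83340464e-02,
        4.36331917e-01,  3.58884790e-02, -1.02132262e-03,  2.75393961e-01,
        1.57079633e+00]))
0.10627777320626863
[0.61 0.13 0.17] [0.04 0.23 1.88 0.58 0.51 0.68] 0.0
[0.033, -0.002, 0.021, 0.008, 0.041, -0.007] [0.032, -0.002, 0.023, 0.008, 0.041, -0.007] [0.031, -0.001, 0.024, 0.008, 0.041, -0.007] [0.03, -0.001, 0.025, 0.008, 0.041, -0.007] [0.029, -0.001, 0.026, 0.008, 0.041, -0.007] |n 5 shift/row 0.0394502569553112 turn/row 0.04238267334626139
[0.63 0.14 0.12] [0.08 0.35 1.95 1.14 0.31 0.13] 0.0
[-0.003, 0.0, 0.014, 0.0, 0.025, -0.0] [-0.004, 0.0, 0.014, 0.0, 0.025, -0.0] [-0.004, 0.0, 0.014, 0.0, 0.025, -0.0] [-0.004, 0.0, 0.014, 0.0, 0.025, -0.0] |n 4 shift/row 0.014567420238673207 turn/row 0.02500000000000003
[0.63 0.14 0.13] [ 0.11  0.35  2.05  2.06  0.35 -0.75] 0.0
[0.001, 0.0, -0.001, 0.0, 0.033, 0.0] [0.001, 0.0, -0.001, 0.0, 0.033, 0.0] [0.001, 0.0, -0.001, 0.
[... 337 characters left out ...]
0.002, -0.0, -0.004, -0.0, 0.067, -0.0] |n 3 shift/row 0.004008117994754395 turn/row 0.06666666666666672
[0.62 0.13 0.15] [ 0.09  0.45  2.18  2.62  0.9  -1.32] 0.0
[0.002, 0.0, -0.006, -0.0, 0.1, 0.0] [0.003, 0.0, -0.006, -0.0, 0.1, 0.0] |n 2 shift/row 0.006477089383400664 turn/row 0.10000000000000005
[0.61 0.13 0.15] [ 0.07  0.57  2.21  2.68  1.22 -1.41] 0.0
[0.002, 0.0, -0.006, 0.0, 0.1, -0.0] [0.003, 0.0, -0.006, 0.0, 0.1, -0.0] |n 2 shift/row 0.006822092987105369 turn/row 0.09999999999999995
[0.6  0.12 0.16] [ 0.06  0.71  2.19  2.71  1.54 -1.47] 0.0
[0.002, 0.001, -0.006, 0.0, 0.1, 0.0] [0.003, 0.001, -0.005, 0.0, 0.1, 0.0] |n 2 shift/row 0.006121867691645512 turn/row 0.10000000000000012
```

Request:
jog_arm --pt "0.033 -0.002 0.021 0.008 0.04 -0.007 -1" --pt "0.032 -0.002 0.023 0.008 0.04 -0.007 -1" --pt "0.031 -0.001 0.024 0.008 0.04 -0.007 -1" --pt "0.03 -0.001 0.025 0.008 0.04 -0.007 -1" --pt "0.029 -0.001 0.026 0.008 0.04 -0.007 -1"

```text
time_s: 5.2
ee_pos: [0.6131, 0.1245, 0.1709]
eef_rot: [-3.139, -0.645, 0.492]
force: [-0.3, -0.5, -1.4]
grip_width: 0.0499
grip_force: 19.9
```

Request:
jog_arm --pt "-0.003 0 0.007 0 0.012 0 -1" --pt "-0.004 0 0.007 0 0.012 0 -1" --pt "0 0 0 0 0 0 -1"

```text
time_s: 5.5
ee_pos: [0.6137, 0.1253, 0.1543]
eef_rot: [-3.138, -0.666, 0.492]
force: [-0.7, 0.6, -2.7]
grip_width: 0.0503
grip_force: 19.9
```

```bash
python3 log.py
python3 - <<'E'
from cup import *
import cv2
im=ctrl.camera("top")[:,:,::-1]; s=ctrl.camera("side")[:,:,::-1]
a=np.hstack([cv2.resize(im[90:215,140:300],(400,312),interpolation=2),cv2.resize(s[120:276,130:330],(400,312),interpolation=2)])
cv2.imwrite("pics/pour1.png",a)
E
```

```text
5.5 [ 0.019  0.25   1.861  0.627  0.506  0.623  0.614  0.125  0.154 -3.138
 -0.666  0.492]
```

View pics/pour1.png

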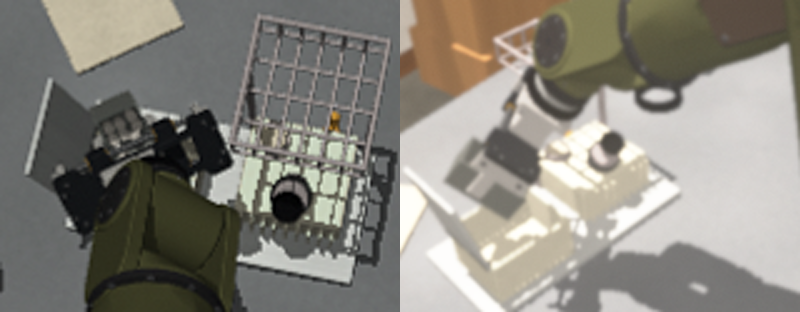

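The crop shows the scoop over the chamber with the canisters still in it (left half, about (125,140)), clear of lid and basket. Next I plan the tilt.

Run:
```python
from cup import *
np.set_printoptions(suppress=True,precision=2)
o=ctrl.get_obs();q=o['qpos'];a,A=o['ee_pos'],R.from_euler('xyz',o['eef_rot']).as_matrix()
for l,t,n in (((-.01,.085,.10),.75,5),((-.005,.088,.098),.95,5),((-.005,.088,.096),1.15,4)):
    b,B=tool_for_lip(U(*l),.5,t); q,e=ik(b,B,q); print(b.round(3),q,round(e,3)); rows(b,B,n,a,A);a,A=b,B
```

```text
[0.63 0.14 0.12] [0.08 0.35 1.95 1.14 0.31 0.13] 0.0
[-0.001, -0.001, 0.009, 0.001, 0.016, -0.001] [-0.001, -0.001, 0.009, 0.001, 0.016, -0.001] [-0.001, -0.001, 0.009, 0.001, 0.016, -0.001] [-0.001, -0.001, 0.009, 0.001, 0.016, -0.001] [-0.002, -0.001, 0.009, 0.001, 0.016, -0.001] |n 5 shift/row 0.008739661923461987 turn/row 0.016450066918450284
[0.63 0.14 0.13] [ 0.11  0.35  2.05  2.06  0.35 -0.75] 0.0
[0.002, 0.0, -0.001, 0.0, 0.04, 0.0] [0.002, 0.0, -0.001, 0.0, 0.04, 0.0] [0.002, 0.0, -0.001, 0.0, 0.04, 0.0] [0.002, 0.0, -0.001, 0.0, 0.04, 0.0] [0.002, 0.0, -0.001, 0.0, 0.04, 0.0] |n 5 shift/row 0.0021400803783793504 turn/row 0.03999999999999998
[0.63 0.14 0.14] [ 0.11  0.38  2.13  2.47  0.59 -1.15] 0.0
[0.001, -0.0, -0.003, -0.0, 0.05, -0.0] [0.001, -0.0, -0.003, -0.0, 0.05, -0.0] [0.001, -0.0, -0.003, -0.0, 0.05, -0.0] [0.001, -0.0, -0.003, -0.0, 0.05, -0.0] |n 4 shift/row 0.003006088496065796 turn/row 0.05000000000000004
```

Request:
jog_arm --pt "-0.001 -0.001 0.009 0 0.016 0 -1" --pt "-0.001 -0.001 0.009 0 0.016 0 -1" --pt "-0.001 -0.001 0.009 0 0.016 0 -1" --pt "-0.001 -0.001 0.009 0 0.016 0 -1" --pt "-0.002 -0.001 0.009 0 0.016 0 -1"

```text
time_s: 6.1
ee_pos: [0.6338, 0.142, 0.1188]
eef_rot: [-3.141, -0.751, 0.494]
force: [0.7, 0.3, -1.7]
grip_width: 0.0499
grip_force: 19.9
```

Request:
jog_arm --pt "0.002 0 -0.001 0 0.04 0 -1" --pt "0.002 0 -0.001 0 0.04 0 -1" --pt "0.002 0 -0.001 0 0.04 0 -1" --pt "0.002 0 -0.001 0 0.04 0 -1" --pt "0.002 0 -0.001 0 0.04 0 -1"

```text
time_s: 6.6
ee_pos: [0.6365, 0.1433, 0.1301]
eef_rot: [-3.141, -0.952, 0.494]
force: [0.5, -0.5, -1.9]
grip_width: 0.0502
grip_force: 19.9
```

Request:
jog_arm --pt "0.001 0 -0.003 0 0.05 0 -1" --pt "0.001 0 -0.003 0 0.05 0 -1" --pt "0.001 0 -0.003 0 0.05 0 -1" --pt "0.001 0 -0.003 0 0.05 0 -1" --pt "0 0 0 0 0 0 -1"

```text
time_s: 7.1
ee_pos: [0.6285, 0.1393, 0.1384]
eef_rot: [-3.137, -1.149, 0.491]
force: [0.0, -0.2, -2.9]
grip_width: 0.0501
grip_force: 19.9
```

```bash
python3 log.py
python3 - <<'E'
from cup import *
np.set_printoptions(suppress=True,precision=2)
o=ctrl.get_obs();q=o['qpos'];a,A=o['ee_pos'],R.from_euler('xyz',o['eef_rot']).as_matrix()
for l,t,n in (((-.005,.088,.095),1.45,4),((-.003,.088,.095),1.75,4)):
    b,B=tool_for_lip(U(*l),.5,t); q,e=ik(b,B,q); print(b.round(3),q,round(e,3)); rows(b,B,n,a,A);a,A=b,B
E
```

```text
7.1 [-0.036  0.367  2.072  2.2    0.609 -0.959  0.629  0.139  0.138 -3.137
 -1.149  0.491]
[0.61 0.13 0.15] [ 0.08  0.51  2.2   2.66  1.06 -1.37] 0.0
[0.001, 0.001, -0.006, 0.001, 0.075, -0.001] [0.002, 0.001, -0.005, 0.001, 0.075, -0.001] [0.002, 0.001, -0.005, 0.001, 0.075, -0.001] [0.002, 0.001, -0.005, 0.001, 0.075, -0.001] |n 4 shift/row 0.005745957907396038 turn/row 0.07517110155116612
[0.6  0.12 0.16] [ 0.06  0.71  2.19  2.71  1.54 -1.47] 0.0
[0.002, 0.0, -0.004, -0.0, 0.075, -0.0] [0.002, 0.0, -0.004, -0.0, 0.075, -0.0] [0.002, 0.0, -0.004, -0.0, 0.075, -0.0] [0.003, 0.0, -0.004, -0.0, 0.075, -0.0] |n 4 shift/row 0.004757731816652217 turn/row 0.07500000000000005
```

Singularity passed smoothly; I'll finish the tilt, wait a moment, and look.

Request:
jog_arm --pt "0.001 0.001 -0.006 0 0.075 0 -1" --pt "0.002 0.001 -0.005 0 0.075 0 -1" --pt "0.002 0 -0.005 0 0.075 0 -1" --pt "0.002 0 -0.005 0 0.075 0 -1" --pt "0 0 0 0 0 0 -1"

```text
time_s: 7.6
ee_pos: [0.6137, 0.1296, 0.1506]
eef_rot: [-3.113, -1.447, 0.468]
force: [0.7, 1.4, -0.9]
grip_width: 0.0501
grip_force: 19.9
```

Request:
jog_arm --pt "0.002 0 -0.004 0 0.075 0 -1" --pt "0.002 0 -0.004 0 0.075 0 -1" --pt "0.002 0 -0.004 0 0.075 0 -1" --pt "0.003 0 -0.004 0 0.075 0 -1" --pt "0 0 0 0 0 0 -1"

```text
time_s: 8.1
ee_pos: [0.6003, 0.1226, 0.1599]
eef_rot: [-0.019, -1.395, -2.624]
force: [0.7, 0.3, -0.9]
grip_width: 0.0503
grip_force: 19.9
```

Request:
jog_arm --pt "0 0 0 0 0.04 0 -1" --pt "0 0 0 0 -0.04 0 -1" --pt "0 0 0 0 0.04 0 -1" --pt "0 0 0 0 -0.04 0 -1" --pt "0 0 0 0 0 0 -1"

```text
time_s: 8.6
ee_pos: [0.6007, 0.1225, 0.1619]
eef_rot: [-0.004, -1.395, -2.64]
force: [-1.2, 0.4, -1.1]
grip_width: 0.0498
grip_force: 19.9
```

```bash
python3 log.py
python3 - <<'E'
from cup import *
import cv2
im=ctrl.camera("top")[:,:,::-1]; s=ctrl.camera("side")[:,:,::-1]
a=np.hstack([cv2.resize(im[90:215,140:300],(400,312),interpolation=2),cv2.resize(s[150:267,130:280],(400,312),interpolation=2)])
cv2.imwrite("pics/pour2.png",a)
E
```

```text
8.6 [-0.112  0.674  2.152  2.54   1.487 -1.391  0.601  0.123  0.162 -0.004
 -1.395 -2.64 ]
```

View pics/pour2.png

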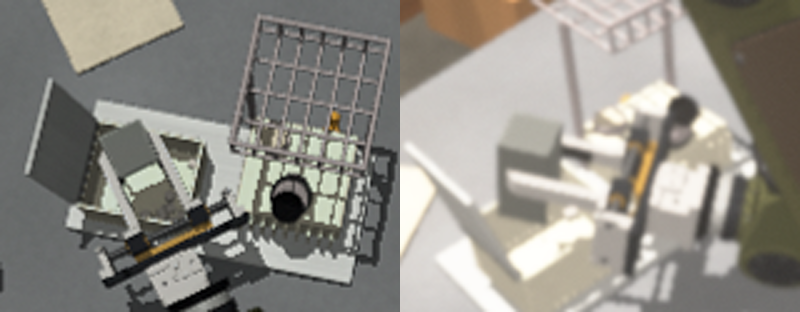

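The picture shows the scoop upended over the chamber with no canisters on the bench, and the force reading fell by about 1 N, so it is empty. I'll plan the way back.

```bash
python3 kin.py
python3 - <<'E'
from cup import *
np.set_printoptions(suppress=True,precision=2)
o=ctrl.get_obs();q=o['qpos'];a,A=o['ee_pos'],R.from_euler('xyz',o['eef_rot']).as_matrix()
S=[tool_for_lip(U(*l),.5,t)+(n,) for l,t,n in (((-.01,.085,.115),1.15,5),((-.02,.08,.135),.9,5),((-.03,.07,.16),.65,5))]
S+=[(np.array([.44,.03,.2]),Mcup(.4,.4,0)[0],5),(np.array([.43,-.13,.2]),Mcup(0,.15,0)[0],5),(np.array([.445,-.27,.12]),Mcup(-.46,0,0)[0],5),(np.array([.4567,-.3142,.0125]),Mcup(-.464,0,0)[0],4)]
for b,B,n in S:
    q,e=ik(b,B,q); print(b.round(3),q,round(e,3)); rows(b,B,n,a,A);a,A=b,B
E
```

```text
(np.float64(0.23377588701933716), 1, 1, array([-0.08581833,  0.26457982,  0.47544088,  0.06763018,  0.52530126,
        0.02291266, -0.00376813,  0.31737854,  1.57079633]))
0.31422987488946574
[0.62 0.13 0.16] [ 0.03  0.31  2.11  2.26  0.56 -0.98] 0.0
[-0.002, 0.0, 0.005, 0.001, -0.12, -0.0] [-0.001, 0.0, 0.005, 0.001, -0.12, -0.0] [-0.0, 0.0, 0.005, 0.001, -0.12, -0.0] [0.0, 0.0, 0.005, 0.001, -0.12, -0.0] [0.001, 0.0, 0.005, 0.001, -0.12, -0.0] |n 5 shift/row 0.004790302247904585 turn/row 0.11988435872593813
[0.62 0.13 0.16] [ 0.04  0.23  2.03  1.46  0.36 -0.18] 0.0
[0.001, -0.0, -0.001, -0.0, -0.05, 0.0] [0.001, -0.0, -0.001, -0.0, -0.05, 0.0] [0.001, -0.0, -0.001, -0.0, -0.05, 0.0] [0.001, -0.0, -0.001, -0.0, -0.05, 0.0] [0.001, -0.0, -0.001, -0.0, -0.05, 0.0] |n 5 shift/row 0.0012461911366176766 turn/row 0.049999999999999996
[0.61 0.13 0.17] [0.04 0.21 1.88 0.56 0.53 0.7 ] 0.0
[0.0, 0.0, -0.002, 0.0, -0.05, 0.0] [0.0, 0.0, -0.002, 0.0, -0.05, 0.0] [0.0, 0.0, -0.002, 0.0, -0.05, 0.0] [-0.0, 0.0, -0.002, 0.0, -0.05, 0.0] [-0.0, 0.0, -0.002, 0.0, -0.05, 0.0] |n 5 shift/row 0.002520
[... 683 characters left out ...]
7] |n 5 shift/row 0.03206243908376279 turn/row 0.09416232225429605
[ 0.45 -0.27  0.12] [-0.59  0.32  1.67 -0.    1.15  1.44] 0.0
[0.001, 0.028, 0.016, -0.007, -0.029, 0.092] [0.004, 0.028, 0.016, -0.007, -0.029, 0.092] [0.007, 0.027, 0.016, -0.007, -0.029, 0.092] [0.01, 0.026, 0.016, -0.007, -0.029, 0.092] [0.012, 0.025, 0.016, -0.007, -0.029, 0.092] |n 5 shift/row 0.032388269481403296 turn/row 0.0966854066278759
[ 0.46 -0.31  0.01] [-0.64  0.52  1.64 -0.    0.98  1.39] 0.0
[0.008, 0.009, 0.027, 0.0, 0.0, 0.001] [0.008, 0.009, 0.027, 0.0, 0.0, 0.001] [0.008, 0.009, 0.027, 0.0, 0.0, 0.001] [0.008, 0.009, 0.027, 0.0, 0.0, 0.001] |n 4 shift/row 0.029204858328709622 turn/row 0.001000000000000008
```

Request:
jog_arm --pt "-0.002 0 0.005 0 -0.12 0 -1" --pt "-0.001 0 0.005 0 -0.12 0 -1" --pt "0 0 0.005 0 -0.12 0 -1" --pt "0 0 0.005 0 -0.12 0 -1" --pt "0.001 0 0.005 0 -0.12 0 -1"

```text
time_s: 9.2
ee_pos: [0.6223, 0.1332, 0.1581]
eef_rot: [3.139, -1.145, 0.494]
force: [-0.1, 1.4, -1.9]
grip_width: 0.0497
grip_force: 19.9
```

Request:
jog_arm --pt "0.001 0 -0.001 0 -0.05 0 -1" --pt "0.001 0 -0.001 0 -0.05 0 -1" --pt "0.001 0 -0.001 0 -0.05 0 -1" --pt "0.001 0 -0.001 0 -0.05 0 -1" --pt "0.001 0 -0.001 0 -0.05 0 -1"

```text
time_s: 9.7
ee_pos: [0.6208, 0.1327, 0.1648]
eef_rot: [3.141, -0.898, 0.494]
force: [-0.3, -0.2, -0.5]
grip_width: 0.0499
grip_force: 19.9
```

Request:
jog_arm --pt "0 0 -0.002 0 -0.05 0 -1" --pt "0 0 -0.002 0 -0.05 0 -1" --pt "0 0 -0.002 0 -0.05 0 -1" --pt "0 0 -0.002 0 -0.05 0 -1" --pt "0 0 -0.002 0 -0.05 0 -1"

```text
time_s: 10.2
ee_pos: [0.6145, 0.1294, 0.1717]
eef_rot: [3.141, -0.648, 0.494]
force: [0.3, 0.1, -1.0]
grip_width: 0.0499
grip_force: 19.9
```

```bash
python3 log.py
python3 - <<'E'
from cup import *
M=tool_for_lip(U(-.03,.07,.16),.5,.65); print(M[0].round(4),R.from_matrix(M[1]).as_euler('xyz').round(3))
E
sed -i "s/a1,h,L1,e,L2,y4,x5,d6,c6=k/a1,h,L1,e,L2,y4,x5,d6,c6,y1,y5=k/; s/\[a1,0,h\]/[a1,y1,h]/; s/\[x5,0,0\]/[x5,y5,0]/; s/np.pi\/2\]$/np.pi\/2,0,0]/; s/K0\[:8\]+\[c\]/K0[:8]+[c,0,0]/" kin.py; sed -i 's/k\[:9\],q,k\[9\],k\[10\]/k[:11],q,k[11],k[12]/' ik.py; python3 kin.py
```

```text
10.2 [ 0.033  0.23   1.831  0.539  0.551  0.722  0.614  0.129  0.172  3.141
 -0.648  0.494]
[0.6117 0.1284 0.1724] [ 3.142 -0.65   0.5  ]
(np.float64(7.841513924146222e-09), 1, 1, array([-1.00170679e-09,  2.21200001e-01,  4.24200000e-01,  4.08999998e-02,
        4.47500001e-01,  1.99999999e-02,  2.24956130e-10,  2.70635000e-01,
        1.57079633e+00,  3.66000000e-02, -1.99999998e-02]))
1.5304214320365456e-07
```

Kinematics are now exact. On to backing out and setting the scoop down.

Request:
jog_arm --pt "-0.028 0.001 -0.028 -0.01 -0.05 0.017 -1" --pt "-0.03 0.002 -0.027 -0.01 -0.05 0.017 -1" --pt "-0.031 0.002 -0.025 -0.01 -0.05 0.017 -1" --pt "-0.032 0.003 -0.024 -0.01 -0.05 0.017 -1" --pt "-0.033 0.004 -0.022 -0.01 -0.05 0.017 -1"

```text
time_s: 10.7
ee_pos: [0.4409, 0.031, 0.1988]
eef_rot: [3.141, -0.398, 0.396]
force: [0.1, 0.4, -0.8]
grip_width: 0.0503
grip_force: 19.9
```

Run:
```python
from cup import *
import cv2
im=ctrl.camera("top")[:,:,::-1]; s=ctrl.camera("side")[:,:,::-1]
a=np.hstack([cv2.resize(im[90:215,140:300],(400,312),interpolation=2),cv2.resize(s[150:267,130:280],(400,312),interpolation=2)])
cv2.imwrite("pics/pour3.png",a)
```

```text
(no output)
```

View pics/pour3.png

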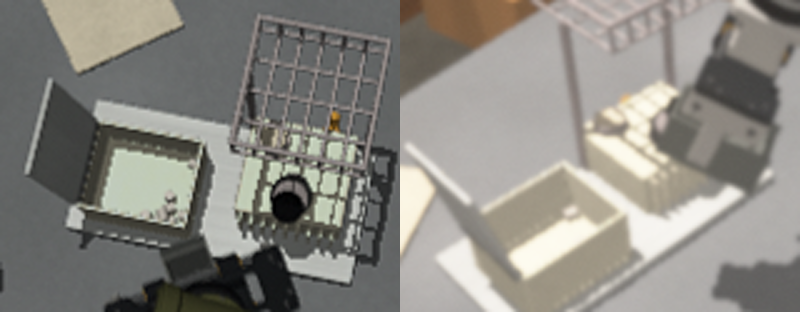

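Canisters lie in the chamber's front-right corner (left half, about (170,200)) and none are on the bench or in the scoop's visible part at (185,262). I'll set the scoop down.

Request:
jog_arm --pt "-0.013 0.029 -0.006 -0.022 -0.049 0.077 -1" --pt "-0.011 0.03 -0.004 -0.022 -0.049 0.077 -1" --pt "-0.009 0.031 -0.003 -0.022 -0.049 0.077 -1" --pt "-0.007 0.031 -0.002 -0.022 -0.049 0.077 -1" --pt "-0.004 0.032 -0.001 -0.022 -0.049 0.077 -1"

```text
time_s: 11.3
ee_pos: [0.433, -0.1303, 0.1983]
eef_rot: [3.139, -0.15, -0.006]
force: [0.5, -0.6, -1.4]
grip_width: 0.05
grip_force: 19.9
```

Request:
jog_arm --pt "0.001 0.028 0.016 -0.007 -0.029 0.092 -1" --pt "0.004 0.028 0.016 -0.007 -0.029 0.092 -1" --pt "0.007 0.027 0.016 -0.007 -0.029 0.092 -1" --pt "0.01 0.026 0.016 -0.007 -0.029 0.092 -1" --pt "0.012 0.025 0.016 -0.007 -0.029 0.092 -1"

```text
time_s: 11.8
ee_pos: [0.4493, -0.2703, 0.1193]
eef_rot: [3.141, -0.004, -0.467]
force: [0.2, 0.7, -0.7]
grip_width: 0.0497
grip_force: 19.9
```

Request:
jog_arm --pt "0.008 0.009 0.025 0 0 0 -1" --pt "0.008 0.009 0.025 0 0 0 -1" --pt "0.008 0.009 0.025 0 0 0 -1" --pt "0 0 0 0 0 0 -1"

```text
time_s: 12.2
ee_pos: [0.4573, -0.304, 0.042]
eef_rot: [-3.141, 0.0, -0.464]
force: [0.1, 0.3, -1.7]
grip_width: 0.0498
grip_force: 19.9
```

Run:
```python
from cup import *
rows(np.array([.4567,-.3142,.0125]),Mcup(-.464,0,0)[0],3); print(ctrl.get_obs()['ee_pos'])
```

```text
[0.001, 0.003, 0.01, -0.0, 0.0, -0.0] [0.001, 0.003, 0.01, -0.0, 0.0, -0.0] [0.001, 0.003, 0.01, -0.0, 0.0, -0.0] |n 3 shift/row 0.010415701463104986 turn/row 0.00016406135035154794
[ 0.45734392 -0.30395872  0.04201412]
```

Request:
jog_arm --pt "0 0 0.01 0 0 0 -1" --pt "0 0 0.01 0 0 0 -1" --pt "0 0 0.01 0 0 0 -1" --pt "0 0 0 0 0 0 -1" --pt "0 0 0 0 0 0 -1"

```text
time_s: 12.7
ee_pos: [0.4581, -0.304, 0.0154]
eef_rot: [3.141, -0.004, -0.463]
force: [0.4, 0.7, -0.6]
grip_width: 0.0501
grip_force: 19.9
```

Request:
jog_arm --pt "0 0 0 0 0 0 0.3" --pt "0 0 0 0 0 0 1" --pt "0 0 0 0 0 0 1" --pt "0 0 0 0 0 0 1" --pt "0 0 0 0 0 0 1"

```text
time_s: 13.2
ee_pos: [0.4581, -0.3041, 0.0153]
eef_rot: [3.141, -0.004, -0.463]
force: [-0.8, -0.2, -0.9]
grip_width: 0.0867
grip_force: 0.0
```

Request:
jog_arm --pt "0 0 0 0 0 0 1" --pt "0 0 0 0 0 0 1"

```text
time_s: 13.4
ee_pos: [0.458, -0.3041, 0.0152]
eef_rot: [3.141, -0.003, -0.463]
force: [0.6, 0.6, 0.3]
grip_width: 0.0937
grip_force: 0.0
```

Run:
```python
from cup import *
np.set_printoptions(suppress=True,precision=2)
o=ctrl.get_obs();q=o['qpos'];a,A=o['ee_pos'],R.from_euler('xyz',o['eef_rot']).as_matrix()
D=lambda y:R.from_euler('xyz',[np.pi,0,y]).as_matrix()
for b,B,n in [(a+[0,0,.1],D(-.463),3),(np.array([.42,-.1,.27]),D(.3),6),(np.array([.45,.1,.27]),D(.9),5),(U(0,.215,.27),D(1.422),5),(U(0,.215,.185),D(1.422),2)]:
    q2,e=ik(b,B,q); print(b.round(3),q2,round(e,3),(np.abs(q2-q)/n).max());q=q2; rows(b,B,n,a,A);a,A=b,B
im=None
import cv2
cv2.imwrite("pics/st.png",ctrl.camera("side")[:,:,::-1])
```

```text
[ 0.46 -0.3   0.12] [-0.65  0.39  1.62 -0.    1.13  1.38] 0.0 0.06901820434004353
[0.0, 0.0, -0.033, 0.0, -0.001, -0.0] [0.0, 0.0, -0.033, 0.0, -0.001, -0.0] [0.0, 0.0, -0.033, 0.0, -0.001, -0.0] |n 3 shift/row 0.03333333333333333 turn/row 0.001117918579889475
[ 0.42 -0.1   0.27] [-0.32 -0.02  1.73 -0.    1.43  0.95] 0.0 0.07148387114385846
[-0.021, -0.028, -0.026, 0.0, 0.0, -0.127] [-0.017, -0.03, -0.026, 0.0, 0.0, -0.127] [-0.013, -0.032, -0.026, 0.0, 0.0, -0.127] [-0.009, -0.033, -0.026, 0.0, 0.0, -0.127] [-0.005, -0.034, -0.026, 0.0, 0.0, -0.127] [-0.0, -0.035, -0.026, 0.0, 0.0, -0.127] |n 6 shift/row 0.04315808974532038 turn/row 0.12716666666666662
[0.45 0.1  0.27] [0.14 0.05 1.66 0.   1.43 0.81] 0.0 0.0915613808709543
[0.018, -0.036, -0.0, 0.0, 0.0, -0.12] [0.022, -0.034, -0.0, 0.0, 0.0, -0.12] [0.026, -0.031, -0.0, 0.0, 0.0, -0.12] [0.029, -0.028, -0.0, 0.0, 0.0, -0.12] [0.032, -0.024, -0.0, 0.0, 0.0, -0.12] |n 5 shift/row 0.04044749683231337 turn/row 0.12
[0.6  0.23 0.27] [0.31 0.49 1.11 0.   1.54 0.46] 0.0 0.11070953672671809
[0.04, 0.007, 0.0, 0.0, 0.0, -0.104] [0.039, 0.011, 0.0, 0.0, 0.0, -0.104] [0.038, 0.015, 0.0, 0.0, 0.0, -0.104] [0.036, 0.019, 0.0, 0.0, 0.0, -0.104] [0.034, 0.023, 0.0, 0.0, 0.0, -0.104] |n 5 shift/row 0.040950903068562486 turn/row 0.10439999999999998
[0.6  0.23 0.18] [ 0.31  0.54  1.24 -0.    1.37  0.46] 0.0 0.08647408488839659
[0.0, -0.0, 0.043, 0.0, 0.0, 0.0] [0.0, -0.0, 0.043, 0.0, 0.0, 0.0] |n 2 shift/row 0.04250000000000001 turn/row 0.0
```

Request:
jog_arm --pt "0 0 -0.02 0 0 0 1" --pt "0 0 -0.04 0 0 0 1" --pt "0 0 -0.04 0 0 0 1"

```text
time_s: 13.75
ee_pos: [0.4574, -0.3036, 0.1161]
eef_rot: [3.141, -0.002, -0.463]
force: [0.4, 0.7, 0.4]
grip_width: 0.0939
grip_force: 0.0
```

Request:
jog_arm --pt "-0.021 -0.028 -0.026 0 0 -0.127 0" --pt "-0.017 -0.03 -0.026 0 0 -0.127 -1" --pt "-0.013 -0.032 -0.026 0 0 -0.127 -1" --pt "-0.009 -0.033 -0.026 0 0 -0.127 -1" --pt "-0.005 -0.034 -0.026 0 0 -0.127 -1"

```text
time_s: 14.25
ee_pos: [0.4256, -0.1326, 0.2459]
eef_rot: [3.139, -0.003, 0.177]
force: [0.6, -0.4, 0.4]
grip_width: 0.0573
grip_force: 0.0
```

Request:
jog_arm --pt "0 -0.035 -0.026 0 0 -0.127 -1" --pt "0.018 -0.036 0 0 0 -0.12 -1" --pt "0.022 -0.034 0 0 0 -0.12 -1" --pt "0.026 -0.031 0 0 0 -0.12 -1" --pt "0.029 -0.028 0 0 0 -0.12 -1"

```text
time_s: 14.75
ee_pos: [0.4451, 0.0619, 0.2707]
eef_rot: [3.138, -0.001, 0.783]
force: [0.4, -1.2, -0.4]
grip_width: 0.0174
grip_force: 0.0
```

Request:
jog_arm --pt "0.032 -0.024 0 0 0 -0.12 -1" --pt "0.04 0.007 0 0 0 -0.104 -1" --pt "0.039 0.011 0 0 0 -0.104 -1" --pt "0.038 0.015 0 0 0 -0.104 -1" --pt "0.036 0.019 0 0 0 -0.104 -1"

```text
time_s: 15.25
ee_pos: [0.5736, 0.2092, 0.2704]
eef_rot: [3.138, 0.001, 1.319]
force: [0.6, -0.8, 0.8]
grip_width: 0.0009
grip_force: 0.0
```

Request:
jog_arm --pt "0.034 0.023 0 0 0 -0.104 -1" --pt "0 0 0 0 0 0 -1"

```text
time_s: 15.45
ee_pos: [0.6052, 0.2373, 0.2674]
eef_rot: [-3.141, 0.003, 1.424]
force: [-0.6, -0.3, -0.2]
grip_width: 0.0
grip_force: 0.0
```

Run:
```python
from cup import *
import cv2
rows(U(0,.215,.185),R.from_euler('xyz',[np.pi,0,1.422]).as_matrix(),2)
im=ctrl.camera("top")[:,:,::-1]; s=ctrl.camera("side")[:,:,::-1]
a=np.hstack([cv2.resize(im[80:250,140:380],(480,340),interpolation=2),cv2.resize(im[100:200,170:264],(320,340),interpolation=2)])
cv2.imwrite("pics/lid1.png",a)
```

```text
[-0.001, -0.0, 0.041, -0.0, 0.001, 0.001] [-0.001, -0.0, 0.041, -0.0, 0.001, 0.001] |n 2 shift/row 0.04123218065252489 turn/row 0.0016864826257325298
```

View pics/lid1.png

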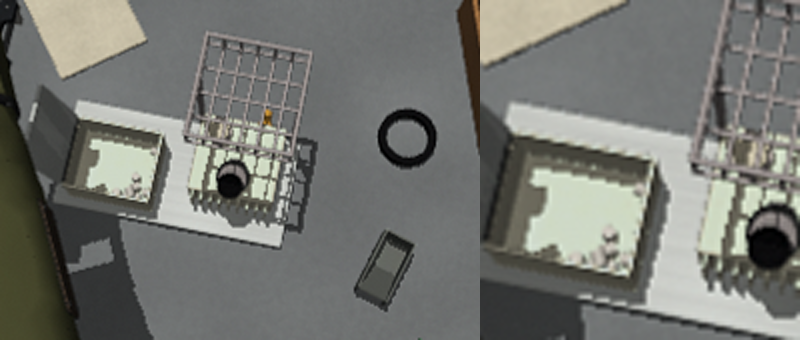

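The scoop stands empty at (383,268); the canisters are in the chamber along its front wall at about (605,250), with no strays. Next is the lid.

Request:
jog_arm --pt "-0.001 0 0.041 0 0 0 -1" --pt "-0.001 0 0.041 0 0 0 -1" --pt "0 0 0 0 0 0 -1"

```text
time_s: 15.85
ee_pos: [0.601, 0.2313, 0.1842]
eef_rot: [-3.138, 0.005, 1.417]
force: [0.2, 1.0, -0.3]
grip_width: 0.0001
grip_force: 0.0
```

Request:
jog_arm --pt "-0.015 0 0 0 0 0 -1" --pt "-0.015 0 -0.002 0 0 0 -1" --pt "-0.015 0 -0.001 0 0 0 -1" --pt "-0.02 0 0 0 0 0 -1" --pt "-0.02 0 0.003 0 0 0 -1"

```text
time_s: 16.35
ee_pos: [0.5906, 0.147, 0.19]
eef_rot: [3.137, 0.001, 1.418]
force: [0.7, 2.6, -0.6]
grip_width: 0.0007
grip_force: 0.6
```

Request:
jog_arm --pt "-0.018 0 0.008 0 0 0 -1" --pt "-0.018 0 0.013 0 0 0 -1" --pt "-0.013 0 0.016 0 0 0 -1" --pt "-0.012 0 0.017 0 0 0 -1" --pt "0 0 0 0 0 0 -1"

```text
time_s: 16.85
ee_pos: [0.5805, 0.086, 0.1336]
eef_rot: [3.141, 0.002, 1.416]
force: [0.2, 0.7, 0.2]
grip_width: 0.0003
grip_force: 0.0
```

```bash
cat > up.py <<'E'
from cup import *
o=ctrl.get_obs();p=o['ee_pos']-[u[0],u[1],0];c,s=np.cos(u[2]),np.sin(u[2])
print('unit',[round(c*p[0]+s*p[1],4),round(-s*p[0]+c*p[1],4),round(p[2],4)],o['force'].round(1))
E
python3 up.py
```

```text
unit [np.float64(-0.001), np.float64(0.064), np.float64(0.1336)] [0.2 0.7 0.2]
```

Request:
jog_arm --pt "-0.003 0 0.013 0 0 0 -1" --pt "-0.001 0 0.013 0 0 0 -1" --pt "0 0 0.009 0 0 0 -1" --pt "0 0 0.006 0 0 0 -1" --pt "0 0 0 0 0 0 -1"

```text
time_s: 17.35
ee_pos: [0.5806, 0.0846, 0.0928]
eef_rot: [3.14, 0.002, 1.419]
force: [-0.1, -0.2, -0.4]
grip_width: 0.0004
grip_force: 0.0
```

```bash
python3 up.py
```

```text
unit [np.float64(-0.0007), np.float64(0.0627), np.float64(0.0928)] [-0.1 -0.2 -0.4]
```

Request:
jog_arm --pt "0 0 0.001 0 0 0 -1" --pt "0 0 0.001 0 0 0 -1" --pt "0 0 0 0 0 0 -1"

```text
time_s: 17.65
ee_pos: [0.5811, 0.0845, 0.092]
eef_rot: [3.138, 0.001, 1.419]
force: [0.5, -0.5, 0.7]
grip_width: 0.0006
grip_force: 0.0
```

Request:
jog_arm --pt "0 0 0.001 0 0 0 -1" --pt "0 0 0.001 0 0 0 -1" --pt "0 0 0 0 0 0 -1"

```text
time_s: 17.95
ee_pos: [0.5813, 0.0845, 0.0915]
eef_rot: [3.137, 0.001, 1.419]
force: [-6.7, -0.7, 14.2]
grip_width: 0.0003
grip_force: 7.6
```

```bash
python3 up.py
```

```text
unit [np.float64(0.0), np.float64(0.0626), np.float64(0.0915)] [-6.7 -0.7 14.2]
```

The lid is seated: the tip is at 91.5 mm, exactly its shut outer face, with 14 N on it. Next I plan the plunger approach along its axis.

Run:
```python
from cup import *
np.set_printoptions(suppress=True,precision=2)
o=ctrl.get_obs();q0=o['qpos'];a0,A0=o['ee_pos'],R.from_euler('xyz',o['eef_rot']).as_matrix()
ax=np.array([-.5,0,.866])
top=np.array([-.019,-.09,.134])
for fl in(0,1):
    a,A,q=a0,A0,q0
    M=Mcup(u[2],np.pi/6,fl)[0]
    mid=Mcup(u[2]+(.6 if fl==0 else -.6),.3,fl)[0]
    for b,B,n in [(U(-.10,.05,.20),A0,5),(U(-.14,.0,.24),mid,7),(U(*(top+.085*ax)),M,6),(U(*(top+.012*ax)),M,3)]:
        q2,e=ik(b,B,q); print(b.round(3),q2,round(e,3),(np.abs(q2-q)/n).max());q=q2; rows(b,B,n,a,A);a,A=b,B
```

```text
[0.48 0.09 0.2 ] [ 0.1   0.16  1.7  -0.    1.27  0.26] 0.0 0.06569310411247989
[-0.003, -0.02, -0.022, 0.0, 0.0, 0.0] [-0.003, -0.02, -0.022, 0.0, 0.0, 0.0] [-0.003, -0.02, -0.022, 0.0, 0.0, 0.0] [-0.003, -0.02, -0.022, 0.0, 0.0, 0.0] [-0.003, -0.02, -0.022, 0.0, 0.0, 0.0] |n 5 shift/row 0.02961821475383155 turn/row 0.0
[0.43 0.04 0.24] [-0.08 -0.16  1.96  0.17  1.09  0.98] 0.0 0.10336438598407671
[-0.007, -0.006, -0.006, -0.02, 0.039, 0.137] [-0.008, -0.005, -0.006, -0.02, 0.039, 0.137] [-0.008, -0.003, -0.007, -0.02, 0.039, 0.137] [-0.008, -0.002, -0.007, -0.02, 0.039, 0.137] [-0.008, -0.001, -0.007, -0.02, 0.039, 0.137] [-0.008, 0.0, -0.008, -0.02, 0.039, 0.137] [-0.007, 0.002, -0.008, -0.02, 0.039, 0.137] |n 7 shift/row 0.010785477764672497 turn/row 0.14411460014119712
[ 0.5  -0.06  0.21] [-0.2  -0.09  2.03  0.04  0.67  1.49] 0.0 0.08485432321385245
[0.001, 0.02, 0.006, -0.04, 0.036, 0.092] [0.002, 0.019, 0.007, -0.04, 0.036, 0.092] [0.004, 0.019, 0.008, -0.04, 0.036, 0.092] [0.005, 0.018, 0.008, -0.04, 0.036, 0.092] [0.006, 0.017, 0.009, -0.04, 0.036, 0.092] [0.008, 0.016, 0.01,
[... 1079 characters left out ...]
64672497 turn/row 0.14501353199985068
[ 0.5  -0.06  0.21] [-0.2  -0.09  2.03  0.04  0.67 -1.65] 0.0 0.17869030555041074
[-0.017, -0.005, 0.011, -0.04, -0.036, -0.092] [-0.016, -0.007, 0.011, -0.04, -0.036, -0.092] [-0.015, -0.009, 0.011, -0.04, -0.036, -0.092] [-0.013, -0.011, 0.012, -0.04, -0.036, -0.092] [-0.012, -0.012, 0.012, -0.04, -0.036, -0.092] [-0.01, -0.014, 0.011, -0.04, -0.036, -0.092] |n 6 shift/row 0.020623181468650494 turn/row 0.10652154367302684
[ 0.53 -0.06  0.14] [-0.2   0.09  2.02  0.05  0.51 -1.66] 0.0 0.05917362637864563
[-0.0, -0.0, 0.024, 0.0, 0.0, 0.0] [-0.0, -0.0, 0.024, 0.0, 0.0, 0.0] [-0.0, -0.0, 0.024, 0.0, 0.0, 0.0] |n 3 shift/row 0.02433279799411119 turn/row 0.0
```

Request:
jog_arm --pt "0 0 -0.024 0 0 0 -1" --pt "-0.003 -0.025 -0.022 0 0 0 -1" --pt "-0.004 -0.025 -0.022 0 0 0 -1" --pt "-0.004 -0.025 -0.022 0 0 0 -1" --pt "-0.004 -0.025 -0.022 0 0 0 -1"

```text
time_s: 18.45
ee_pos: [0.4785, 0.0849, 0.2024]
eef_rot: [3.138, 0.001, 1.419]
force: [0.4, 0.4, 1.0]
grip_width: 0.0002
grip_force: 0.0
```

Request:
jog_arm --pt "-0.007 -0.006 -0.006 -0.02 0.039 0.137 -1" --pt "-0.008 -0.005 -0.006 -0.02 0.039 0.137 -1" --pt "-0.008 -0.003 -0.007 -0.02 0.039 0.137 -1" --pt "-0.008 -0.002 -0.007 -0.02 0.039 0.137 -1" --pt "-0.008 -0.001 -0.007 -0.02 0.039 0.137 -1"

```text
time_s: 18.95
ee_pos: [0.4453, 0.0533, 0.2312]
eef_rot: [3.11, -0.216, 0.729]
force: [0.8, 0.0, 0.2]
grip_width: 0.0005
grip_force: 0.0
```

Request:
jog_arm --pt "-0.008 0 -0.008 -0.02 0.039 0.137 -1" --pt "-0.007 0.002 -0.008 -0.02 0.039 0.137 -1" --pt "0.001 0.02 0.006 -0.04 0.036 0.092 -1" --pt "0.002 0.019 0.007 -0.04 0.036 0.092 -1" --pt "0.004 0.019 0.008 -0.04 0.036 0.092 -1"

```text
time_s: 19.45
ee_pos: [0.4652, -0.0098, 0.2262]
eef_rot: [3.122, -0.411, 0.156]
force: [1.2, 0.1, 0.1]
grip_width: 0.0005
grip_force: 0.0
```

Request:
jog_arm --pt "0.005 0.018 0.008 -0.04 0.036 0.092 -1" --pt "0.006 0.017 0.009 -0.04 0.036 0.092 -1" --pt "0.008 0.016 0.01 -0.04 0.036 0.092 -1" --pt "0 0 0 0 0 0 -1"

```text
time_s: 19.85
ee_pos: [0.4963, -0.0595, 0.2098]
eef_rot: [3.14, -0.519, -0.15]
force: [-0.5, 0.6, 0.6]
grip_width: 0.0005
grip_force: 0.0
```

```bash
python3 up.py
python3 - <<'E'
from cup import *
import cv2
top=np.array([-.019,-.09,.134]);ax=np.array([-.5,0,.866])
rows(U(*(top+.012*ax)),Mcup(u[2],np.pi/6,0)[0],4)
im=ctrl.camera("top")[:,:,::-1]; s=ctrl.camera("side")[:,:,::-1]
a=np.hstack([cv2.resize(im[90:215,140:300],(400,312),interpolation=2),cv2.resize(s[120:237,130:280],(400,312),interpolation=2)])
cv2.imwrite("pics/pl1.png",a)
E
```

```text
unit [np.float64(-0.0628), np.float64(-0.0923), np.float64(0.2098)] [-0.5  0.6  0.6]
[0.0, -0.001, 0.019, 0.0, 0.001, -0.0] [0.0, -0.001, 0.019, 0.0, 0.001, -0.0] [0.0, -0.001, 0.019, 0.0, 0.001, -0.0] [0.0, -0.001, 0.019, 0.0, 0.001, -0.0] |n 4 shift/row 0.018896568757691756 turn/row 0.0012083566006084038
```

View pics/pl1.png

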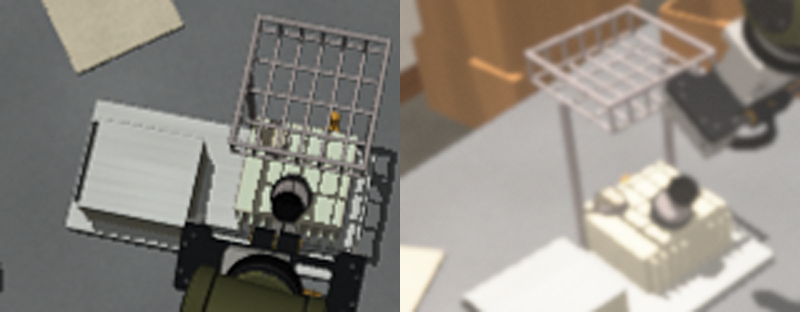

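Both views show the lid flat on the rim (top crop, about (140,165)) and the shut fingers in line with the plunger head (290,200), clear of the basket. I'll approach and press.

Request:
jog_arm --pt "0 -0.001 0.019 0 0.001 0 -1" --pt "0 -0.001 0.019 0 0.001 0 -1" --pt "0 -0.001 0.019 0 0.001 0 -1" --pt "0 -0.001 0.019 0 0.001 0 -1" --pt "0 0 0 0 0 0 -1"

```text
time_s: 20.45
ee_pos: [0.5341, -0.06, 0.1433]
eef_rot: [3.14, -0.521, -0.145]
force: [-0.9, -0.3, 0.2]
grip_width: 0.0004
grip_force: 0.0
```

Request:
jog_arm --pt "0 0 0.008 0 0 0 -1" --pt "0 0 0.008 0 0 0 -1" --pt "0 0 0.008 0 0 0 -1" --pt "0 0 0 0 0 0 -1"

```text
time_s: 20.85
ee_pos: [0.5469, -0.0625, 0.124]
eef_rot: [3.14, -0.525, -0.147]
force: [-1.1, 1.9, 5.3]
grip_width: 0.0004
grip_force: 2.6
```

```bash
python3 up.py
```

```text
unit [np.float64(-0.0122), np.float64(-0.0877), np.float64(0.124)] [-1.1  1.9  5.3]
```

Request:
jog_arm --pt "0 0 0.005 0 0 0 -1" --pt "0 0 0.005 0 0 0 -1" --pt "0 0 0.002 0 0 0 -1" --pt "0 0 0 0 0 0 -1"

```text
time_s: 21.25
ee_pos: [0.5527, -0.0633, 0.1141]
eef_rot: [3.14, -0.525, -0.147]
force: [-3.0, 2.1, 7.5]
grip_width: 0.0007
grip_force: 4.1
```

Request:
jog_arm --pt "0 0 0.001 0 0 0 -1" --pt "0 0 0.001 0 0 0 -1" --pt "0 0 0 0 0 0 -1"

```text
time_s: 21.55
ee_pos: [0.5533, -0.0634, 0.1135]
eef_rot: [3.14, -0.525, -0.147]
force: [-22.5, 4.0, 27.4]
grip_width: 0.0004
grip_force: 17.7
```

```bash
python3 up.py
```

```text
unit [np.float64(-0.0058), np.float64(-0.0877), np.float64(0.1135)] [-22.5   4.   27.4]
```

Force jumped to 35 N after about 24 mm of travel: that is the stop. I hold, then retreat along the axis.

Request:
jog_arm --pt "0 0 0 0 0 0 -1" --pt "0 0 0 0 0 0 -1" --pt "0 0 0 0 0 0 -1" --pt "0 0 0 0 0 0 -1" --pt "0 0 0 0 0 0 -1"

```text
time_s: 22.05
ee_pos: [0.5533, -0.0634, 0.1135]
eef_rot: [3.14, -0.526, -0.147]
force: [-22.1, 5.1, 27.4]
grip_width: 0.0006
grip_force: 17.4
```

Request:
jog_arm --pt "0 0 -0.01 0 0 0 -1" --pt "0 0 -0.015 0 0 0 -1" --pt "0 0 -0.02 0 0 0 -1" --pt "0 0 -0.03 0 0 0 -1" --pt "0 0 -0.03 0 0 0 -1"

```text
time_s: 22.55
ee_pos: [0.5004, -0.0556, 0.2033]
eef_rot: [3.14, -0.523, -0.147]
force: [0.2, -0.6, -0.2]
grip_width: 0.0004
grip_force: 0.0
```

Request:
jog_arm --pt "0 0 -0.03 0 0 0 -1" --pt "0 0 -0.03 0 0 0 -1" --pt "0 0 0 0 0 0 -1" --pt "0 0 0 0 0 0 -1"

```text
time_s: 22.95
ee_pos: [0.4716, -0.0512, 0.2548]
eef_rot: [3.14, -0.525, -0.147]
force: [-0.2, 1.3, -0.2]
grip_width: 0.0003
grip_force: 0.0
```

```bash
python3 up.py
python3 - <<'E'
from cup import *
import cv2
im=ctrl.camera("top")[:,:,::-1]; s=ctrl.camera("side")[:,:,::-1]
a=np.hstack([cv2.resize(im[80:250,140:380],(480,340),interpolation=2),cv2.resize(s[150:277,130:250],(320,340),interpolation=2)])
cv2.imwrite("pics/end.png",a)
E
```

```text
unit [np.float64(-0.0884), np.float64(-0.0877), np.float64(0.2548)] [-0.2  1.3 -0.2]
```

View pics/end.png

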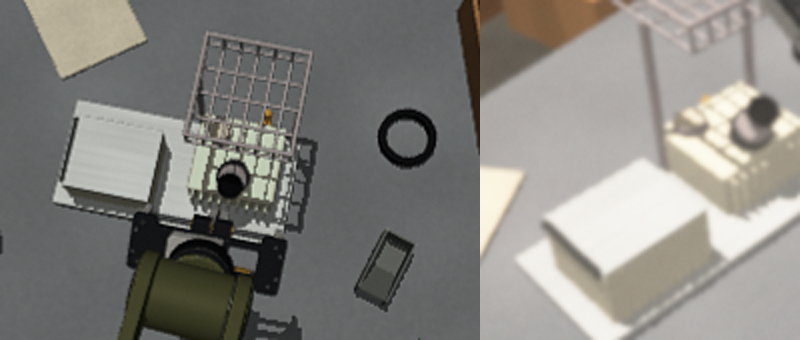

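The lid is shut, the plunger head is back up at (232,178), the scoop stands at (383,268), and the robot is clear, so I'm handing in.

```bash
python3 -c "
from station import ctrl
print(ctrl.hand_in())"
```

```text
the job is handed in; nothing more can be done
None
```

I handed the job in at 23 s. The canisters are in the chamber, though I couldn't count all eight in the pictures: the scoop is empty and no strays showed. The scoop stands upright, the lid is shut, and the plunger was pressed to its stop, held and sprang back. The jar, screwdriver and tape were not touched. The judge's result was not shown.

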